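Pack the film carrier

TASK

Pack the carrier for transport: first press the white climate logger flush into the carrier's recess, then carry each film can with the lifter, blade slid underneath and can kept level, from its stand onto the middle of a free carrier berth, never touching a can with the gripper. Lay every brush flat in the wooden tray, lengthwise, side by side, bristles away from the robot, at whatever time suits you. Finish with the lifter laid flat along its rubber mat, blade away from the robot, and leave everything else where it is.

Things in the scene. Friction and masses are not known exactly. Their poses are not given: they have to be found in the camera images.
- recess (a point): centre of the mouth of the carrier's recess, level with its top edge (38 mm above the table); the recess is 74 mm (carrier x) by 48 mm (carrier y) and 24 mm deep when its contact plate is down, so the logger has 2 mm of play on each side
- carrier: fixed grey carrier, 120 mm (x) by 290 mm (y), origin under its centre, x away from the robot. On its 6 mm base: can berths at y = -95 and +95 mm, and between them the recess block (96 x 72 mm, top at 38 mm). A berth is two upright steel runners along x, 100 mm long, 8 mm thick, tops at 38 mm, 60 mm of free width between them, open at both ends
- berth1 (a point): middle of one can berth of the carrier, level with the runners' tops (38 mm above the table)
- berth2 (a point): the same for the other berth
- contact (a joint): black contact plate on the floor of the recess: 0 = raised, holding the logger 6 mm proud; 0.006 m = fully down, logger flush. It yields to a push of about 5 N and stays where it is left (it may sink a little by itself, no spring)
- logger: white plastic climate logger, block of 70 mm (x) by 44 mm (y) by 24 mm high with a small black display on top; origin at the centre of its underside, lying flat; it may be seated either way round
- lifter: trowel-like spatula, 0.2 kg: steel plate 220 (x) x 46 x 3 mm, origin at the centre of its underside, x towards the tip. Bare blade from x = -10 to +110 mm; behind it a post (face at x = -10 mm) is a stop. On two posts a wooden grip bar, 24 mm wide (y), x from -105 to -15 mm, 45 to 70 mm above the underside; held firmly (80 N or more) at its middle, x = -60 mm, it carries a can level
- lifter_tip (a point): middle of the blade's front edge (x = +110 mm)
- mat: fixed black rubber mat 250 mm (x) by 90 mm (y), 2 mm thick, where the lifter lives; origin under its centre, x away from the robot
- tray: fixed shallow wooden tray, 180 mm (x) by 170 mm (y) outside, walls 4 mm thick and 14 mm high, floor 4 mm thick; origin under its centre, x away from the robot; room for three brushes side by side along x about 45 mm apart
- can1: closed flat film can, disc 100 mm across and 22 mm thick, about 0.2 kg, too wide for the gripper; origin at the centre of its underside; it starts on a stand (None if absent)
- stand1: fixed steel stand under can1 (empty if that can is absent): 4 mm base, two upright runners along its x, 100 mm long, 8 mm thick, tops 38 mm above the table, 60 mm free between them, open at both ends; origin under its centre, x away from the robot: the blade slides in along x below the can
- can2: closed flat film can, disc 100 mm across and 22 mm thick, about 0.2 kg, too wide for the gripper; origin at the centre of its underside; it starts on a stand (None if absent)
- stand2: fixed steel stand under can2 (empty if that can is absent): 4 mm base, two upright runners along its x, 100 mm long, 8 mm thick, tops 38 mm above the table, 60 mm free between them, open at both ends; origin under its centre, x away from the robot: the blade slides in along x below the can
- brush1: flat film brush 140 mm long (x): wooden handle 16 mm wide, 12 mm high from x = -70 to +20 mm, then a head 30 mm wide, 13 mm high (steel ferrule, grey bristles) to x = +70 mm; origin under its middle, x towards the bristles (None if absent)
- brush1_tip (a point): bristle end of that brush (x = +70 mm)
- brush2: flat film brush 140 mm long (x): wooden handle 16 mm wide, 12 mm high from x = -70 to +20 mm, then a head 30 mm wide, 13 mm high (steel ferrule, grey bristles) to x = +70 mm; origin under its middle, x towards the bristles (None if absent)
- brush2_tip (a point): bristle end of that brush (x = +70 mm)
- brush3: flat film brush 140 mm long (x): wooden handle 16 mm wide, 12 mm high from x = -70 to +20 mm, then a head 30 mm wide, 13 mm high (steel ferrule, grey bristles) to x = +70 mm; origin under its middle, x towards the bristles (None if absent)
- brush3_tip (a point): bristle end of that brush (x = +70 mm)
- core: bystander, to be left alone: white plastic film core, ring 56 mm across and 16 mm high; origin at the centre of its underside
- loupe: bystander, to be left alone: black magnifier, 52 mm across and 45 mm high; origin at the centre of its underside
Things that resemble listed ones, but are neither listed nor needed, are in the scene too. Leave any green look-alike of the brush3 alone.

How it is judged (in metres and radians):
On the way, in this order (a step that is already met when the one before it is completed fails the run):
1. the logger is pressed flush into the carrier's recess (horizontal distance between logger and recess below 0.006 m and z of logger in the frame of carrier below 0.0165 m and angle between logger's own z axis and vertical below 0.06 rad), for 0.2 s.
2. every film can rests on a carrier berth, clear of the lifter (((horizontal distance between can1 and berth1 below 0.02 m and distance between can1 and berth1 below 0.021 m) or (horizontal distance between can1 and berth2 below 0.02 m and distance between can1 and berth2 below 0.021 m)) and z of can1 in the frame of carrier between 0.0355 and 0.0405 m and angle between each of can1, can2's own z axis and vertical below 0.04 rad and contact force between each of can1, can2 and lifter below 0.05 N and ((horizontal distance between can2 and berth1 below 0.02 m and distance between can2 and berth1 below 0.021 m) or (horizontal distance between can2 and berth2 below 0.02 m and distance between can2 and berth2 below 0.021 m)) and z of can2 in the frame of carrier between 0.0355 and 0.0405 m), for 0.2 s.
At the end, for the whole second after the job is handed in: Logger flush (2.5 mm); cans flat on berth runners within 20 mm of the middle, off the lifter; brushes flat in the tray, within 20 mm of mid-length, 0.25 rad of lengthwise, bristles far; lifter flat on its mat, within 40 mm and 0.25 rad, blade far; all at rest (all of step 1 and all of step 2 and x of brush1 in the frame of tray between -0.02 and 0.02 m and y of brush1 in the frame of tray between -0.075 and 0.075 m and z of each of brush1, brush2, brush3 in the frame of tray below 0.0075 m and angle between each of brush1, brush2, brush3's own z axis and vertical below 0.08 rad and angle between the x axis of each of brush1, brush2, brush3 and the x axis of tray, either way round below 0.25 rad and x of each of brush1_tip, brush2_tip, brush3_tip in the frame of tray above 0.03 m and x of brush2 in the frame of tray between -0.02 and 0.02 m and y of brush2 in the frame of tray between -0.075 and 0.075 m and x of brush3 in the frame of tray between -0.02 and 0.02 m and y of brush3 in the frame of tray between -0.075 and 0.075 m and horizontal distance between lifter and mat below 0.04 m and angle between the x axis of lifter and the x axis of mat, either way round below 0.25 rad and x of lifter_tip in the frame of mat above 0.05 m and height (world z) of lifter below 0.006 m and angle between lifter's own z axis and vertical below 0.06 rad and linear speed of each of can1, can2, brush1, brush2, brush3, logger, lifter below 0.02 m/s); the robot touches nothing.
It fails at once if the gripper touches a film can (contact force between the fingers and can1 above 1 N or contact force between the fingers and can2 above 1 N).
It fails at once if a film can is tipped more than about 25 degrees or falls off (angle between any of can1, can2's own z axis and vertical above 0.44 rad or height (world z) of any of can1, can2 below 0.025 m).
It fails at once if a bystander is moved more than 30 mm (distance of any of core, loupe from where it was at the start of the episode above 0.03 m).
Of can1, can2 only 1 to 2 are there at a start; the rules pass over those that are not, and their reading is None.
Of brush1, brush2, brush3 only 2 to 3 are there at a start; the rules pass over those that are not, and their reading is None.
At some moment in a run one of logger, lifter, brush1, brush2, brush3 may be knocked a few centimetres aside while the robot is not near it.
It also fails if it takes over 210 s, if anything falls off the work surface, if the arm or the gripper's body presses on something with over 40 N, if the wrist force passes 120 N, or if a joint passes its speed limit or range.

ROBOT

A 6-joint arm with a two-finger parallel gripper is mounted at the origin on the work surface. World frame = base frame: x ahead of the robot, y to its left, z up, the work surface at z = 0. Lengths are in m, angles in degrees, forces in N, time in s.
With the tool pointing down it reaches from about 0.4 to 0.825 m from the base axis. Payload 7 kg.
Tool frame: the origin (TCP) lies on the centre line of the jaws, within the pads' length; the fingertips stand 22 mm ahead of it and the grasp point (between the pads) lies 3 mm ahead of it (ctrl.finger_overhang is the distance from the TCP to the fingertips, in m); z points along the fingers, y is the line along which they close (so a half turn about z gives the same grasp; the last joint's range is limited). The gripper opens to 88 mm and grips with 3 to 60 N. Pads are 19 mm wide; open, the fingers measure 130 mm over their backs; the gripper's body (78 mm by 193 mm) begins 47 mm behind the grasp point.
Start: joints at [85.548, 20.546, 0.682, 0, -70.136, -16.507], TCP at [0.241, 0.63, 0.249] pointing down, gripper open.
Joint ranges: [-176.03, 176.03], [-82.01, 121.73], [-58.28, 71.71], [-173.87, 95.51], [-174.79, -0.11], [-173.66, 173.66]. Speed limits (degrees/s): [136.94, 136.94, 172.46, 180, 180, 180].

INTERFACE

Orientations are given as [roll, pitch, yaw] about the fixed x, y, z axes, in that order (R = Rz(yaw) Ry(pitch) Rx(roll)).
In Python, from plant import ctrl gives the robot as it stands. The module is installed in compiled form; this text tells all that it offers.
- The arm moves only by the shell command python3 -m creep 'ROWS'. ROWS is JSON, a list of rows, each an object with "grip": the closure, from 0 (fully open) to 1 (shut); "delta_pos": the shift along the tool's x, y, z scaled (see below), a list of three; "rotation": the turn, a rotation vector about the tool's x, y, z scaled (see below), a list of three. A call has 1 to 5 rows; each row is the pose to reach, as a shift and turn from the pose commanded when the call began, along the tool's axes at that moment; what a row does not reach only later rows make up. The controller multiplies each number of a shift by 10 cm and each number of a turn by pi/2 rad. A row lasts 1/10 s, in which the tool goes at most 50 mm and 8.59 degrees, less where a joint would pass 70% of its speed; a pose out of reach is approached as far as the arm can. A call with a number of a shift or a turn outside -1 to 1 is refused whole. A call with a gripper value outside its range is refused whole. The fingers move at their own pace and stop on an object; the grip force is fixed at half the most. Time passes only in rows, so rows that repeat a pose let the fingers close. It gives the time, the measured TCP pose, the force, the opening and the grip force at its end, in the units of the state.
- ctrl.get_obs(): the state, without advancing time (a new reading comes with each control period).
- ctrl.snapshot(name): name is "scene" or "top" or "wrist"; returns a dict with "color" (384x512x3 uint8, red, green, blue), "intrinsics" (3x3 intrinsics, pixels), "distortion" ([k1, k2, p1, p2, k3] as OpenCV has them; the pictures are not rectified), "R" (3x3) and "t" (3): a world point X has camera coordinates R X + t. Camera axes: x right, y down, z forward; pixel columns grow to the right and rows downward; lengths in m; the calibration is good to about 2 mm. A picture is of the moment at which its call begins. There is no depth.
- ctrl.close_job(): hands the job in; it is judged then, once.
The state is a dict: "clock": time; "joint_pos": joint angles; "qvel": joint speeds; "tau": joint torques, N m; "tool_pos": TCP position; "orientation": TCP orientation; "force": force on the tool from outside, world axes, zero at the start; "moment": the same for the moment, N m; "opening": finger opening in m; "gripper_force": force on a finger pad.
Only numpy, scipy, OpenCV 4.12 (cv2) and the standard library are available. Lean on these libraries where they do the work, as an engineer would, in place of code of your own. Each camera call takes 0.05 s, during which the arm holds its last target. There are 200 camera calls.

## Working session

There is one attempt and no reset: what is moved stays moved. The work goes in short steps, Python scripts to look and compute and a shell command to move; the robot and the scene stay as the last step left them, time stands still between calls to the robot, and variables do not carry over. Pictures are saved under pics/ and viewed, at most 14 in all, crops included, and the job is handed in when it is done.

```bash
mkdir -p pics; cat > h.py <<'E'
import numpy as np, cv2
from plant import ctrl
from scipy.spatial.transform import Rotation as Ro
def snap(n,f=None):
    s=ctrl.snapshot(n)
    if f: cv2.imwrite('pics/'+f,cv2.cvtColor(s['color'],cv2.COLOR_RGB2BGR))
    return s
def ray(s,px):
    K=np.array(s['intrinsics']);d=np.array(s['distortion'])
    u=cv2.undistortPoints(np.array(px,float).reshape(-1,1,2),K,d).reshape(-1,2)
    R=np.array(s['R']);t=np.array(s['t']);c=-R.T@t
    return c,np.c_[u,np.ones(len(u))]@R
def onplane(s,px,z):
    c,D=ray(s,px); return c+D*((z-c[2])/D[:,2])[:,None]
def proj(s,X):
    r,_=cv2.Rodrigues(np.array(s['R']));return cv2.projectPoints(np.array(X,float).reshape(-1,1,3),r,np.array(s['t']),np.array(s['intrinsics']),np.array(s['distortion']))[0].reshape(-1,2)
def obs():
    o=ctrl.get_obs();print(o['clock'],np.round(o['tool_pos'],4),np.round(o['orientation'],2),'F',np.round(o['force'],1),'op',o['opening'],o['gripper_force']);return o
def go(p,yaw=None):
    "units for a straight move to p and turn to yaw (tool down) from current pose"
    o=ctrl.get_obs();R=Ro.from_euler('xyz',o['orientation'],degrees=True)
    d=R.inv().apply(np.array(p)-o['tool_pos'])/0.1
    print('dpos',np.round(d,3),end=' ')
    if yaw is not None:
        T=Ro.from_euler('xyz',[180,0,yaw],degrees=True)
        print('rot',np.round((R.inv()*T).as_rotvec()/(np.pi/2),3),end='')
    print()
E
python3 - <<'E'
from h import *
obs()
for n in ('scene','top','wrist'):
    s=snap(n,n+'0.png');print(n,np.round(-np.array(s['R']).T@s['t'],3),np.round(s['R'][2],2))
E
```

```text
0.0 [0.2413 0.6299 0.2476] [ 1.799e+02 -1.000e-02 -2.096e+01] F [ 0.1 -0.2 -0.3] op 0.08777305330842494 0.0
scene [ 0.844 -0.482  0.741] [-0.43  0.48 -0.76]
top [ 0.416 -0.065  0.988] [ 0.07  0.02 -1.  ]
wrist [0.303 0.607 0.384] [-0.23  0.08 -0.97]
```

View pics/top0.png

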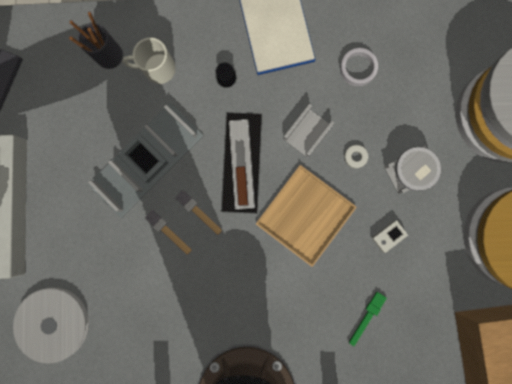

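View pics/scene0.png

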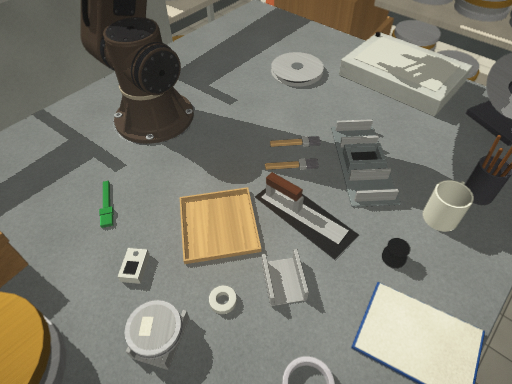

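```bash
python3 - <<'E'
import cv2
im=cv2.imread('pics/top0.png')
cv2.imwrite('pics/c1.png',cv2.resize(im[95:260,80:280],None,fx=3.6,fy=3.6,interpolation=cv2.INTER_CUBIC))
cv2.imwrite('pics/c2.png',cv2.resize(im[95:260,280:450],None,fx=3.6,fy=3.6,interpolation=cv2.INTER_CUBIC))
E
```

```text
(no output)
```

View pics/c1.png

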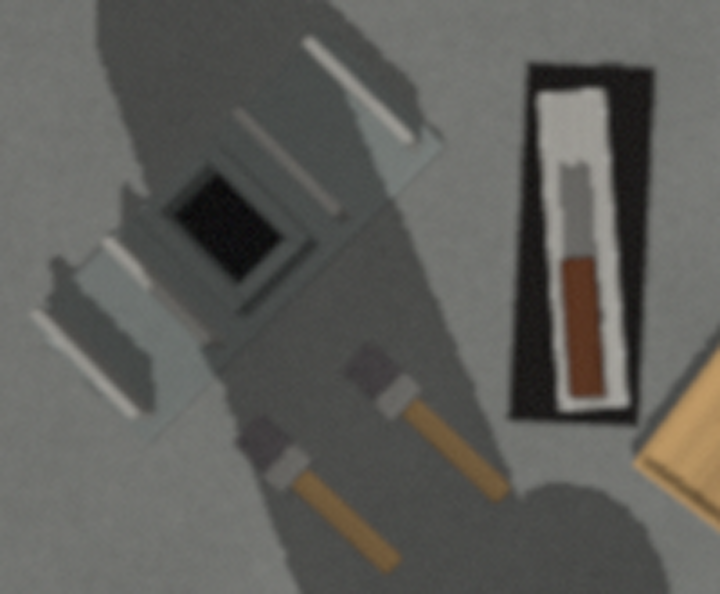

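View pics/c2.png

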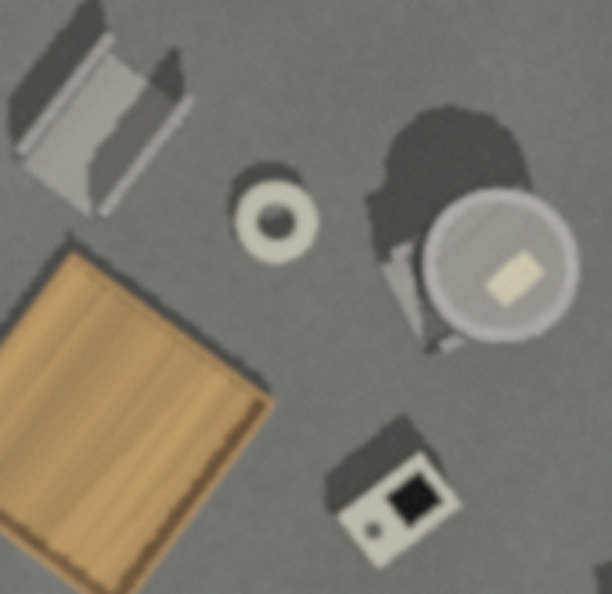

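Crop 1 shows the carrier at lower-left/top (recess mouth near (228,226)), two brown brushes, and the lifter on the mat. Crop 2 shows the empty stand (105,125), core (277,222), can on its stand (500,265) and logger (398,510).

```bash
python3 - <<'E'
from h import *
s=snap('top')
def P(name,pts,off,z):
    q=onplane(s,np.array(pts)/3.6+np.array(off)-0.0,z)[:,:2];print(name,z,np.round(q,4).tolist(),'mean',np.round(q.mean(0),4));return q
a=lambda v:round(float(np.degrees(np.arctan2(v[1],v[0]))),1)
A=(80,95);B=(280,95)
q=P('outerL runner near,far',[(135,415),(36,313)],A,.038);print(a(q[1]-q[0]))
q2=P('outerR',[(411,140),(307,38)],A,.038);print(a(q2[1]-q2[0]), 'carrier c',np.r_[q,q2].mean(0),'sep',np.linalg.norm(q.mean(0)-q2.mean(0)),a(q.mean(0)-q2.mean(0)))
P('recess',[(213,166),(169,213),(240,286),(285,237)],A,.038)
q=P('mat',[(529,64),(654,69),(636,424),(510,418)],A,.002);print(a((q[0]+q[1]-q[2]-q[3])))
q=P('blade',[(535,92),(606,88),(629,404),(558,412)],A,.005);print(a((q[0]+q[1]-q[2]-q[3])))
q=P('bar',[(562,259),(598,256),(606,395),(571,398)],A,.072);print(a((q[0]+q[1]-q[2]-q[3])))
for n,t,b in(('bA',(366,367),(502,493)),('bB',(258,440),(389,566))):
    q=P(n,[t,b],A,.012);print(a(q[0]-q[1]),np.linalg.norm(q[0]-q[1]))
P('bA ferr/hdl',[(400,402),(502,493)],A,.012)
im=s['color'].astype(int)
# logger + can by masks
q=P('logger',[(336,515),(420,452),(463,505),(379,568)],B,.024);print(a(q[1]-q[0]),np.linalg.norm(q[1]-q[0]),np.linalg.norm(q[2]-q[1]))
P('can',[(500,264)],B,.060)
q=P('can ext',[(421,264),(580,264),(500,186),(500,343)],B,.06)
q=P('standE',[(18,152),(112,36),(100,214),(191,97)],B,.038);print(a(q[1]-q[0]),a(q[3]-q[2]))
P('core',[(277,222)],B,.016)
# tray
m=cv2.inRange(cv2.cvtColor(s['color'],cv2.COLOR_RGB2HSV),(10,70,110),(25,255,255));m[:, :250]=0;m[:,365:]=0;m[280:]=0
c=max(cv2.findContours(m,0,2)[0],key=cv2.contourArea);bx=cv2.boxPoints(cv2.minAreaRect(c));q=onplane(s,bx,.014)[:,:2]
print('tray',np.round(q,4).tolist(),q.mean(0),a(q[1]-q[0]),np.linalg.norm(q[1]-q[0]),a(q[2]-q[1]),np.linalg.norm(q[2]-q[1]))
go([0.40,-.38,.30],-60)
E
```

```text
outerL runner near,far 0.038 [[0.4507, 0.296], [0.5209, 0.3628]] mean [0.4858 0.3294]
43.6
outerR 0.038 [[0.6293, 0.1087], [0.7015, 0.1781]] mean [0.6654 0.1434]
43.8 carrier c [0.57560003 0.23638973] sep 0.25855164172177275 134.0
recess 0.038 [[0.6163, 0.2426], [0.5854, 0.2726], [0.5346, 0.2249], [0.5666, 0.1944]] mean [0.5757 0.2336]
mat 0.002 [[0.6882, 0.0319], [0.6815, -0.0549], [0.4358, -0.0355], [0.4424, 0.0506]] mean [ 0.562 -0.002]
-4.4
blade 0.005 [[0.6675, 0.0279], [0.6685, -0.0214], [0.4495, -0.0312], [0.4455, 0.0174]] mean [ 0.5577 -0.0018]
2.6
bar 0.072 [[0.5411, 0.0068], [0.5423, -0.0163], [0.4533, -0.019], [0.4521, 0.0033]] mean [ 0.4972 -0.0063]
2.0
bA 0.012 [[0.4797, 0.1469], [0.3918, 0.0559]] mean [0.4357 0.1014]
46.0 0.1264837590649018
bB 0.012 [[0.4322, 0.2214], [0.3449, 0.1333]] mean [0.3886 0.1774]
45.3 0.12400114422973622
bA ferr/hdl 0.012 [[0.4552, 0.124], [0.3918, 0.0559]] mean [0.4235 0.09  ]
logger 0.024 [[0.3673, -0.3114], [0.4071, -0.3687], [0.3714, -0.395], [0.3318, -0.3379]] mean [ 0.3694 -0.3532]
-55.2 0.06970898834552773 0.044277797575571626
can 0.06 [[0.5261, -0.4148]] mean [ 0.5261 -0.4148]
can ext 0.06 [[0.5276, -0.3644], [0.5244, -0.4657], [0.5766, -0.4177], [0.4753, -0.4118]] mean [ 0.526  -0.4149]
standE 0.038 [[0.6137, -0.1095], [0.6901, -0.1749], [0.5703, -0.1623], [0.6469, -0.2257]] mean [ 0.6302 -0.1681]
-40.6 -39.6
core 0.016 [[0.5645, -0.2836]] mean [ 0.5645 -0.2836]
tray [[0.4094, -0.0299], [0.5526, -0.1441], [0.4437, -0.2783], [0.303, -0.1642]] [ 0.42718358 -0.15412722] -38.6 0.18317098705113583 -129.1 0.17281353292008403
dpos [ 5.095  8.865 -0.51 ] rot [ 0.001 -0.     0.434]
```

```bash

python3 -m creep '[{"grip":0,"delta_pos":[0,0,0],"rotation":[0,0,-0.233]},{"grip":0,"delta_pos":[0,0,0],"rotation":[0,0,-0.233]},{"grip":0,"delta_pos":[0,0,0],"rotation":[0,0,-0.233]}]'
python3 -m creep '[{"grip":0,"delta_pos":[1,1,0],"rotation":[0,0,0]},{"grip":0,"delta_pos":[1,1,0],"rotation":[0,0,0]},{"grip":0,"delta_pos":[1,1,0],"rotation":[0,0,0]},{"grip":0,"delta_pos":[1,1,0],"rotation":[0,0,0]}]'
python3 -m creep '[{"grip":0,"delta_pos":[1,1,0],"rotation":[0,0,0]},{"grip":0,"delta_pos":[1,1,0],"rotation":[0,0,0]},{"grip":0,"delta_pos":[1,1,0],"rotation":[0,0,0]},{"grip":0,"delta_pos":[1,1,0],"rotation":[0,0,0]}]'
python3 -m creep '[{"grip":0,"delta_pos":[1,1,0],"rotation":[0,0,0]},{"grip":0,"delta_pos":[1,1,0],"rotation":[0,0,0]},{"grip":0,"delta_pos":[1,1,0],"rotation":[0,0,0]},{"grip":0,"delta_pos":[1,1,0],"rotation":[0,0,0]}]'
python3 - <<'E'
from h import *
obs(); snap('wrist','w_car.png'); obs()
E
```

```text
clock: 0.5
tool_pos: [0.2414, 0.6302, 0.2483]
orientation: [180.0, 0.0, 0.3]
force: [-0.0, 0.9, 0.7]
opening: 0.0879
gripper_force: 0.0
clock: 0.9
tool_pos: [0.3441, 0.5269, 0.2488]
orientation: [180.0, 0.0, -0.2]
force: [0.5, 1.4, 0.2]
opening: 0.0874
gripper_force: 0.0
clock: 1.3
tool_pos: [0.4439, 0.4272, 0.2485]
orientation: [180.0, 0.0, -0.2]
force: [-0.4, -0.0, 0.0]
opening: 0.0876
gripper_force: 0.0
clock: 1.7
tool_pos: [0.5439, 0.3275, 0.2481]
orientation: [179.9, 0.0, -0.2]
force: [-0.3, 0.7, -0.9]
opening: 0.0876
gripper_force: 0.0
1.7 [0.5439 0.3275 0.2481] [ 1.7994e+02  1.0000e-02 -2.1000e-01] F [-0.3  0.7 -0.9] op 0.08757853770420229 0.0
1.75 [0.5427 0.3289 0.2481] [ 1.7997e+02  3.0000e-02 -1.8000e-01] F [ 0.6  0.5 -0.7] op 0.08759512420945402 0.0
```

```bash

python3 -m creep '[{"grip":0,"delta_pos":[0,1,0],"rotation":[0,0,0]},{"grip":0,"delta_pos":[0,1,0],"rotation":[0,0,0]}]' | sed -n 2p
python3 -m creep '[{"grip":0,"delta_pos":[0,1,0],"rotation":[0,0,0]},{"grip":0,"delta_pos":[0,1,0],"rotation":[0,0,0]}]' | sed -n 2p
python3 -m creep '[{"grip":0,"delta_pos":[0,1,0],"rotation":[0,0,0]},{"grip":0,"delta_pos":[0,1,0],"rotation":[0,0,0]}]' | sed -n 2p
python3 -m creep '[{"grip":0,"delta_pos":[0,1,0],"rotation":[0,0,0]},{"grip":0,"delta_pos":[0,1,0],"rotation":[0,0,0]}]' | sed -n 2p
python3 -m creep '[{"grip":0,"delta_pos":[0,1,0],"rotation":[0,0,0]},{"grip":0,"delta_pos":[0,1,0],"rotation":[0,0,0]}]' | sed -n 2p
python3 -m creep '[{"grip":0,"delta_pos":[-1,1,0],"rotation":[0,0,0]},{"grip":0,"delta_pos":[-1,1,0],"rotation":[0,0,0]},{"grip":0,"delta_pos":[-1,1,0],"rotation":[0,0,0]},{"grip":0,"delta_pos":[-1,1,0],"rotation":[0,0,0]}]' | sed -n 2p
python3 -m creep '[{"grip":0,"delta_pos":[-0.7,0.6,0],"rotation":[0,0,0.35]},{"grip":0,"delta_pos":[-0.7,0.6,0],"rotation":[0,0,0.35]},{"grip":0,"delta_pos":[-0.7,0.6,0],"rotation":[0,0,0.35]},{"grip":0,"delta_pos":[-0.7,0.6,0],"rotation":[0,0,0.35]}]'
python3 - <<'E'
from h import *
s=snap('wrist','w1.png'); obs()
print(proj(s,[[.526,-.415,.06],[.3694,-.3532,.024]]))
im=cv2.imread('pics/w1.png');w=cv2.imread('pics/w_car.png')
cv2.imwrite('pics/ww.png',cv2.resize(np.vstack([im,w]),None,fx=.78,fy=.78,interpolation=cv2.INTER_AREA))
E
```

```text
tool_pos: [0.5409, 0.2309, 0.2478]
tool_pos: [0.5408, 0.13, 0.2486]
tool_pos: [0.5411, 0.0299, 0.2488]
tool_pos: [0.5413, -0.0701, 0.2489]
tool_pos: [0.5417, -0.1702, 0.2489]
tool_pos: [0.439, -0.2709, 0.2488]
clock: 3.55
tool_pos: [0.3716, -0.3295, 0.2488]
orientation: [-180.0, -0.0, -31.9]
force: [-0.1, -0.2, 0.2]
opening: 0.0879
gripper_force: 0.0
3.6 [ 0.372  -0.3292  0.2488] [-1.7998e+02 -3.0000e-02 -3.2090e+01] F [-1.3  0.8 -0.3] op 0.08770365656999919 0.0
[[247.2348062  -14.75858164]
 [275.68503292 162.95127897]]
```

View pics/ww.png

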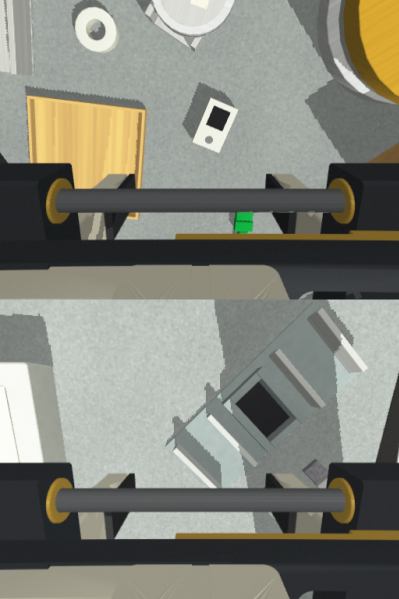

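Top half: logger at about (215,124), can partly visible at the top; bottom half: carrier with recess at about (265,412).

```bash
python3 - <<'E'
from h import *
s=snap('wrist');g=cv2.cvtColor(s['color'],cv2.COLOR_RGB2HSV)
m=((g[...,2]>205)&(g[...,1]<45)).astype(np.uint8)*255;m[:100]=0;m[200:]=0;m[:,:230]=0;m[:,310:]=0
m=cv2.morphologyEx(m,cv2.MORPH_CLOSE,np.ones((5,5)))
c=max(cv2.findContours(m,0,2)[0],key=cv2.contourArea);r=cv2.minAreaRect(cv2.convexHull(c));bx=cv2.boxPoints(r);print(bx.tolist())
q=onplane(s,bx,.024)[:,:2];print(q.mean(0),[ (np.linalg.norm(q[i+1]-q[i]),np.degrees(np.arctan2(*(q[i+1]-q[i])[::-1]))) for i in (0,1)])
go([.3705,-.3535,.25],-55.2)
w=cv2.imread('pics/w_car.png')
cv2.imwrite('pics/wc2.png',cv2.resize(w[0:240,200:480],None,fx=2.5,fy=2.5,interpolation=cv2.INTER_CUBIC))
E
```

```text
[[246.44378662109375, 181.93492126464844], [270.08282470703125, 125.20117950439453], [305.5147705078125, 139.96449279785156], [281.875732421875, 196.6982421875]]
[ 0.37094501 -0.35383086] [(np.float64(0.06939741830674084), np.float64(-54.634677888872915)), (np.float64(0.042928779077349224), np.float64(-144.1817314575671))]
dpos [ 0.113  0.218 -0.013] rot [-0.    -0.     0.263]
```

View pics/wc2.png

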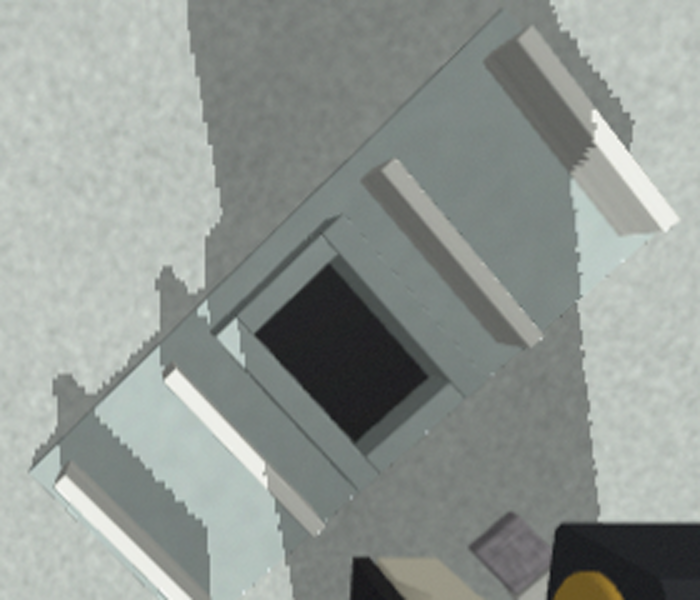

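```bash
python3 - <<'E'
from h import *
s=ctrl.snapshot('wrist')
# rebuild camera pose for w_car (TCP [.543,.328,.2481], yaw -.2) from the present one
o=ctrl.get_obs();Rn=Ro.from_euler('xyz',o['orientation'],degrees=True).as_matrix();R=np.array(s['R']);t=np.array(s['t'])
A=R@Rn; b=R@np.array(o['tool_pos'])+t
R0=Ro.from_euler('xyz',[180,0,-.2],degrees=True).as_matrix();p0=np.array([.5435,.328,.2481])
s['R']=A@R0.T; s['t']=b-s['R']@p0
f=lambda pts,z:onplane(s,np.array(pts)/2.5+[200,0],z)[:,:2]
a=lambda v:round(float(np.degrees(np.arctan2(v[1],v[0]))),2)
blk=f([(326,236),(213,333),(358,490),(466,396)],.038);print('block',np.round(blk,4).tolist(),blk.mean(0),a(blk[0]-blk[3]),a(blk[1]-blk[2]),np.linalg.norm(blk[0]-blk[3]),np.linalg.norm(blk[0]-blk[1]))
rec=f([(335,262),(254,334),(358,455),(445,377)],.038);print('rec',rec.mean(0),a(rec[0]-rec[3]),np.linalg.norm(rec[0]-rec[3]),np.linalg.norm(rec[0]-rec[1]))
r=f([(392,165),(533,342)],.038);l=f([(171,370),(319,528)],.038);o=f([(535,30),(673,225)],.038)
for q in(r,l,o):print(q.mean(0),a(q[0]-q[1]),np.linalg.norm(q[0]-q[1]))
c=(r.mean(0)+l.mean(0))/2;print('centre',c,a(l.mean(0)-r.mean(0))-90,np.linalg.norm(r.mean(0)-l.mean(0)))
E
```

```text
block [[0.6271, 0.2512], [0.588, 0.2974], [0.5183, 0.2315], [0.5601, 0.1872]] [0.57337532 0.2418277 ] 43.68 43.38 0.09264634567591853 0.06048902289268528
rec [0.57672239 0.23906074] 45.95 0.06945868011881796 0.044059591967612256
[0.61860126 0.19349848] 42.34 0.09644766910144197
[0.5365146  0.28167475] 43.09 0.0983915977464459
[0.6659952  0.14202852] 41.67 0.0972965419483874
centre [0.57755793 0.23758661] 42.94999999999999 0.12047105315398732
```

```bash
python3 -m creep '[{"grip":0,"delta_pos":[0.115,0.22,0.6],"rotation":[0,0,0.26]},{"grip":0,"delta_pos":[0.115,0.22,1],"rotation":[0,0,0.26]},{"grip":0,"delta_pos":[0.115,0.22,1],"rotation":[0,0,0.26]},{"grip":0,"delta_pos":[0.115,0.22,1],"rotation":[0,0,0.26]}]'; python3 - <<'E'
from h import *
go([.3705,-.3537,.0345],-54.9)
E
```

```text
clock: 4.1
tool_pos: [0.3696, -0.3536, 0.1467]
orientation: [179.9, 0.2, -54.8]
force: [0.5, 0.1, 1.1]
opening: 0.0877
gripper_force: 0.0
dpos [ 0.01  -0.009  1.122] rot [0.001 0.002 0.001]
```

```bash
python3 -m creep '[{"grip":0,"delta_pos":[0,0,0.6],"rotation":[0,0,0]},{"grip":0,"delta_pos":[0.01,-0.01,1],"rotation":[0,0,0]},{"grip":0,"delta_pos":[0.01,-0.01,1],"rotation":[0,0,0]}]' >/dev/null
python3 -m creep '[{"grip":0,"delta_pos":[0,0,0.13],"rotation":[0,0,0]},{"grip":0,"delta_pos":[0,0,0.13],"rotation":[0,0,0]},{"grip":1,"delta_pos":[0,0,0.13],"rotation":[0,0,0]},{"grip":1,"delta_pos":[0,0,0.13],"rotation":[0,0,0]},{"grip":1,"delta_pos":[0,0,0.13],"rotation":[0,0,0]}]'
python3 -m creep '[{"grip":1,"delta_pos":[0,0,0],"rotation":[0,0,0]},{"grip":1,"delta_pos":[0,0,0],"rotation":[0,0,0]},{"grip":1,"delta_pos":[0,0,0],"rotation":[0,0,0]},{"grip":1,"delta_pos":[0,0,0],"rotation":[0,0,0]},{"grip":1,"delta_pos":[0,0,0],"rotation":[0,0,0]}]'
```

```text
clock: 4.9
tool_pos: [0.3722, -0.355, 0.0371]
orientation: [-179.9, -0.1, -54.8]
force: [-0.1, -1.5, -0.3]
opening: 0.0688
gripper_force: 0.0
clock: 5.4
tool_pos: [0.3713, -0.3547, 0.0357]
orientation: [180.0, 0.0, -54.9]
force: [-0.0, 0.7, 3.2]
opening: 0.0435
gripper_force: 30.0
```

```bash

python3 -m creep '[{"grip":1,"delta_pos":[0,0,-0.3],"rotation":[0,0,0]},{"grip":1,"delta_pos":[0,0,-1],"rotation":[0,0,-0.1]},{"grip":1,"delta_pos":[0,0,-1],"rotation":[0,0,-0.2]},{"grip":1,"delta_pos":[0,0,-1],"rotation":[0,0,-0.3]},{"grip":1,"delta_pos":[0,0,-1],"rotation":[0,0,-0.3]}]' | sed -n 2,3p
python3 -m creep '[{"grip":1,"delta_pos":[0,0,-0.3],"rotation":[0,0,-0.1]},{"grip":1,"delta_pos":[0,0,-0.3],"rotation":[0,0,-0.2]},{"grip":1,"delta_pos":[0,0,-0.3],"rotation":[0,0,-0.31]},{"grip":1,"delta_pos":[0,0,-0.3],"rotation":[0,0,-0.31]},{"grip":1,"delta_pos":[0,0,-0.3],"rotation":[0,0,-0.31]}]' | sed -n 2,3p
python3 -m creep '[{"grip":1,"delta_pos":[1,-1,0],"rotation":[0,0,0]},{"grip":1,"delta_pos":[1,-1,0],"rotation":[0,0,0]},{"grip":1,"delta_pos":[1,-1,0],"rotation":[0,0,0]},{"grip":1,"delta_pos":[1,-1,0],"rotation":[0,0,0]}]' | sed -n 2p
python3 -m creep '[{"grip":1,"delta_pos":[1,-1,0],"rotation":[0,0,0]},{"grip":1,"delta_pos":[1,-1,0],"rotation":[0,0,0]},{"grip":1,"delta_pos":[1,-1,0],"rotation":[0,0,0]},{"grip":1,"delta_pos":[1,-1,0],"rotation":[0,0,0]}]' | sed -n 2p
python3 -m creep '[{"grip":1,"delta_pos":[0,-1,0],"rotation":[0,0,0]},{"grip":1,"delta_pos":[0,-1,0],"rotation":[0,0,0]},{"grip":1,"delta_pos":[0,-1,0],"rotation":[0,0,0]}]' | sed -n 2p
python3 -m creep '[{"grip":1,"delta_pos":[0,-1,0],"rotation":[0,0,0]},{"grip":1,"delta_pos":[0,-1,0],"rotation":[0,0,0]},{"grip":1,"delta_pos":[0,-1,0],"rotation":[0,0,0]}]' | sed -n 2p
python3 -m creep '[{"grip":1,"delta_pos":[0,-1,0],"rotation":[0,0,0]},{"grip":1,"delta_pos":[0,-1,0],"rotation":[0,0,0]},{"grip":1,"delta_pos":[0,-1,0],"rotation":[0,0,0]}]' | sed -n 2p
python3 -m creep '[{"grip":1,"delta_pos":[0,-0.9,0],"rotation":[0,0,-0.1]},{"grip":1,"delta_pos":[0,-0.9,0],"rotation":[0,0,-0.2]},{"grip":1,"delta_pos":[0,-0.9,0],"rotation":[0,0,-0.3]},{"grip":1,"delta_pos":[0,-0.9,0],"rotation":[0,0,-0.4]},{"grip":1,"delta_pos":[0,-0.9,0],"rotation":[0,0,-0.484]}]' | sed -n 2,3p
python3 -m creep '[{"grip":1,"delta_pos":[0,0,0],"rotation":[0,0,-0.06]},{"grip":1,"delta_pos":[0,0,0],"rotation":[0,0,-0.06]},{"grip":1,"delta_pos":[0,0,0],"rotation":[0,0,-0.06]}]'
python3 - <<'E'
from h import *
obs();s=snap('wrist','w2.png');go([.5765,.236,.15],43.5)
snap('top','t2.png')
t=cv2.imread('pics/t2.png')[110:210,90:190];w=cv2.imread('pics/w2.png')
cv2.imwrite('pics/m2.png',np.hstack([cv2.resize(t,(384,384),interpolation=cv2.INTER_CUBIC),w[:, 60:460]]))
E
```

```text
tool_pos: [0.3715, -0.3546, 0.1361]
orientation: [-180.0, -0.1, -27.7]
tool_pos: [0.3708, -0.3544, 0.1646]
orientation: [-179.9, 0.1, -0.2]
tool_pos: [0.4743, -0.252, 0.1649]
tool_pos: [0.5742, -0.1518, 0.1645]
tool_pos: [0.5709, -0.0508, 0.1649]
tool_pos: [0.5712, 0.0491, 0.1651]
tool_pos: [0.5714, 0.1491, 0.165]
tool_pos: [0.5708, 0.2346, 0.1646]
orientation: [-180.0, 0.1, 43.2]
clock: 8.9
tool_pos: [0.5712, 0.2345, 0.1651]
orientation: [-180.0, 0.1, 48.1]
force: [0.2, 0.2, -0.8]
opening: 0.0437
gripper_force: 30.0
8.9 [0.5712 0.2345 0.1651] [-1.7999e+02  6.0000e-02  4.8100e+01] F [ 0.2  0.2 -0.8] op 0.043680709441135765 29.989717304706573
dpos [0.045 0.03  0.152] rot [-0.     0.     0.051]
```

View pics/m2.png

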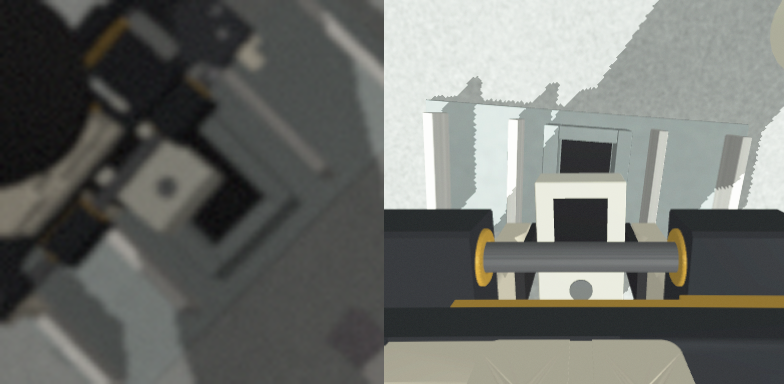

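```bash
python3 - <<'E'
from h import *
s=ctrl.snapshot('wrist');o=ctrl.get_obs()
f=lambda pts,z:onplane(s,np.array(pts,float)-[324,0],z)[:,:2]
R=Ro.from_euler('xyz',o['orientation'],degrees=True)
lg=onplane(s,np.array([(536,183),(626,182)])-[324,0],o['tool_pos'][2]-.0117)
print('logger front corners in tool',np.round(R.inv().apply(lg-o['tool_pos']),4))
rn=f([(431,112),(515,118),(660,130),(743,137)],.038)
print(np.round(rn,4),np.linalg.norm(np.diff(rn,axis=0),axis=1))
v=rn[0]-rn[3];yaw=np.arctan2(v[1],v[0])-np.pi/2;c=rn.mean(0)-.05*np.array([np.cos(yaw),np.sin(yaw)]);print('yaw',np.degrees(yaw),c)
e=f([(427,100),(750,125)],.006);v=e[0]-e[1];print('edge yaw',np.degrees(np.arctan2(v[1],v[0]))-90, 'c', e.mean(0)-.06*np.array([np.cos(yaw),np.sin(yaw)]),np.linalg.norm(v))
E
```

```text
logger front corners in tool [[ 0.0335 -0.0203  0.0117]
 [ 0.034   0.0223  0.0117]]
[[0.5271 0.3629]
 [0.5736 0.3153]
 [0.6544 0.2304]
 [0.7008 0.1811]] [0.06655366 0.11723687 0.06765731]
yaw 43.715299509546554 [0.57785068 0.23785632]
edge yaw 43.905132945087956 c [0.57830792 0.23602404] 0.2890918845171298
```

```bash
python3 - <<'E'
from h import *
go([.578,.2374,.078],43.8)
E
```

```text
dpos [0.064 0.034 0.874] rot [-0.     0.     0.049]
```

```bash

python3 -m creep '[{"grip":1,"delta_pos":[0.064,0.034,0],"rotation":[0,0,0.049]},{"grip":1,"delta_pos":[0.064,0.034,0.4],"rotation":[0,0,0.049]},{"grip":1,"delta_pos":[0.064,0.034,0.8],"rotation":[0,0,0.049]},{"grip":1,"delta_pos":[0.064,0.034,0.87],"rotation":[0,0,0.049]},{"grip":1,"delta_pos":[0.064,0.034,0.87],"rotation":[0,0,0.049]}]'
python3 -m creep '[{"grip":1,"delta_pos":[0,0,0.04],"rotation":[0,0,0]},{"grip":1,"delta_pos":[0,0,0.06],"rotation":[0,0,0]},{"grip":1,"delta_pos":[0,0,0.08],"rotation":[0,0,0]},{"grip":1,"delta_pos":[0,0,0.08],"rotation":[0,0,0]}]'
```

```text
clock: 9.55
tool_pos: [0.5775, 0.2373, 0.0776]
orientation: [180.0, 0.2, 43.9]
force: [-0.2, 0.0, -1.0]
opening: 0.0439
gripper_force: 30.0
clock: 9.95
tool_pos: [0.5782, 0.2381, 0.0713]
orientation: [180.0, -0.1, 44.0]
force: [-0.0, -0.3, -0.9]
opening: 0.0438
gripper_force: 30.0
```

```bash

python3 -m creep '[{"grip":1,"delta_pos":[0,0,0.03],"rotation":[0,0,0]},{"grip":1,"delta_pos":[0,0,0.06],"rotation":[0,0,0]},{"grip":1,"delta_pos":[0,0,0.08],"rotation":[0,0,0]},{"grip":1,"delta_pos":[0,0,0.08],"rotation":[0,0,0]}]'
python3 -m creep '[{"grip":0,"delta_pos":[0,0,0],"rotation":[0,0,0]},{"grip":0,"delta_pos":[0,0,0],"rotation":[0,0,0]},{"grip":0,"delta_pos":[0,0,0],"rotation":[0,0,0]},{"grip":0,"delta_pos":[0,0,-0.3],"rotation":[0,0,0]},{"grip":0,"delta_pos":[0,0,-0.3],"rotation":[0,0,0]}]'
python3 - <<'E'
from h import *
snap('wrist','w3.png')
E
```

```text
clock: 10.35
tool_pos: [0.5778, 0.2377, 0.0621]
orientation: [-180.0, 0.0, 44.0]
force: [0.1, 0.1, -0.3]
opening: 0.0435
gripper_force: 30.0
clock: 10.85
tool_pos: [0.58, 0.2391, 0.0961]
orientation: [179.9, -0.3, 44.0]
force: [1.2, 1.6, 1.8]
opening: 0.0784
gripper_force: 0.0
```

View pics/w3.png

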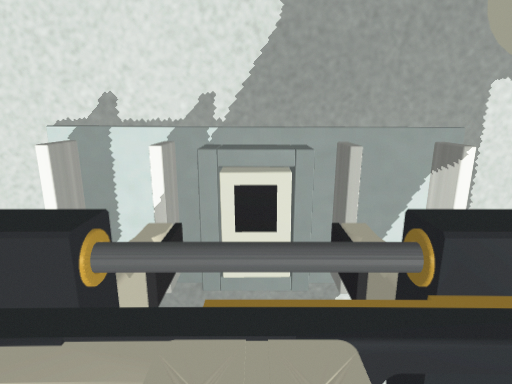

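Wrist view: logger seated in the recess opening, (220–291, 167–277), square in the block. Now press.

```bash

python3 -m creep '[{"grip":1,"delta_pos":[-0.02,0,0],"rotation":[0,0,0]},{"grip":1,"delta_pos":[-0.02,0,0],"rotation":[0,0,0]},{"grip":1,"delta_pos":[-0.02,0,0],"rotation":[0,0,0]},{"grip":1,"delta_pos":[-0.02,0,0],"rotation":[0,0,0]},{"grip":1,"delta_pos":[-0.02,0,0],"rotation":[0,0,0]}]'
python3 -m creep '[{"grip":1,"delta_pos":[0,0,0.1],"rotation":[0,0,0]},{"grip":1,"delta_pos":[0,0,0.2],"rotation":[0,0,0]},{"grip":1,"delta_pos":[0,0,0.25],"rotation":[0,0,0]},{"grip":1,"delta_pos":[0,0,0.28],"rotation":[0,0,0]}]'
python3 -m creep '[{"grip":1,"delta_pos":[0,0,0.02],"rotation":[0,0,0]},{"grip":1,"delta_pos":[0,0,0.04],"rotation":[0,0,0]},{"grip":1,"delta_pos":[0,0,0.06],"rotation":[0,0,0]},{"grip":1,"delta_pos":[0,0,0.07],"rotation":[0,0,0]},{"grip":1,"delta_pos":[0,0,0.07],"rotation":[0,0,0]}]'
```

```text
clock: 11.4
tool_pos: [0.5765, 0.2364, 0.0922]
orientation: [-180.0, 0.0, 44.0]
force: [0.1, 0.1, 0.6]
opening: 0.0529
gripper_force: 0.0
clock: 11.8
tool_pos: [0.5765, 0.2363, 0.0637]
orientation: [180.0, 0.1, 44.0]
force: [-0.2, 0.6, 3.5]
opening: 0.0213
gripper_force: 2.0
clock: 12.3
tool_pos: [0.5776, 0.2368, 0.0601]
orientation: [179.9, -0.1, 44.0]
force: [-3.2, -1.8, 19.1]
opening: 0.0005
gripper_force: 9.3
```

```bash

python3 -m creep '[{"grip":1,"delta_pos":[0,0,-0.4],"rotation":[0,0,0]},{"grip":0,"delta_pos":[0,0,-1],"rotation":[0,0,0.09]},{"grip":0,"delta_pos":[0,0,-1],"rotation":[0,0,0.18]},{"grip":0,"delta_pos":[0,0,-1],"rotation":[0,0,0.27]},{"grip":0,"delta_pos":[0,0,-1],"rotation":[0,0,0.36]}]' >/dev/null
python3 -m creep '[{"grip":0,"delta_pos":[0,0,-0.6],"rotation":[0,0,0.1]},{"grip":0,"delta_pos":[0,0,-0.6],"rotation":[0,0,0.1]},{"grip":0,"delta_pos":[0,0,-0.6],"rotation":[0,0,0.1]}]' |sed -n 2,3p
python3 -m creep '[{"grip":0,"delta_pos":[-0.6,1,0],"rotation":[0,0,0]},{"grip":0,"delta_pos":[-0.6,1,0],"rotation":[0,0,0]},{"grip":0,"delta_pos":[-0.6,1,0],"rotation":[0,0,0]}]' |sed -n 2,3p
python3 -m creep '[{"grip":0,"delta_pos":[-0.6,1,0],"rotation":[0,0,0]},{"grip":0,"delta_pos":[-0.6,1,0],"rotation":[0,0,0]},{"grip":0,"delta_pos":[-0.6,1,0],"rotation":[0,0,0]}]' |sed -n 2,3p
python3 -m creep '[{"grip":0,"delta_pos":[0,0.37,0],"rotation":[0,0,0]},{"grip":0,"delta_pos":[0,0.37,0],"rotation":[0,0,0]},{"grip":0,"delta_pos":[0,0.37,0],"rotation":[0,0,0]}]' |sed -n 2,3p
python3 - <<'E'
from h import *
obs();snap('wrist','w4.png')
E
```

```text
tool_pos: [0.5777, 0.2373, 0.2204]
orientation: [-179.8, -0.2, 2.6]
tool_pos: [0.5182, 0.1308, 0.2166]
orientation: [180.0, 0.1, 2.5]
tool_pos: [0.4628, 0.0285, 0.2169]
orientation: [-180.0, 0.1, 2.5]
tool_pos: [0.4673, -0.0061, 0.2172]
orientation: [-180.0, 0.0, 2.5]
14.0 [ 0.4673 -0.0061  0.2172] [-1.7999e+02  1.0000e-02  2.5000e+00] F [ 0.1  0.2 -0.1] op 0.08765434874121622 0.0
```

View pics/w4.png

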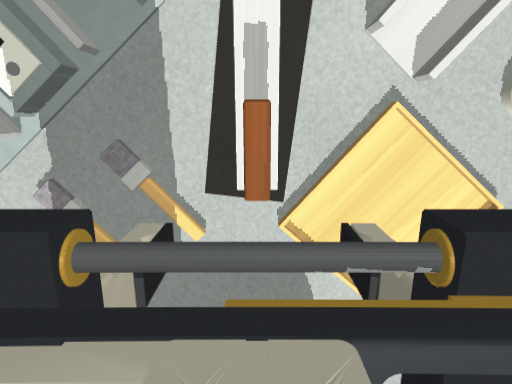

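Wrist view: bar at (244–271, 99–200), tray corners (398,102), (280,227), brush A from bristles (118,150) to butt (200,235).

```bash
python3 - <<'E'
from h import *
s=ctrl.snapshot('wrist')
a=lambda v:round(float(np.degrees(np.arctan2(v[1],v[0]))),2)
q=onplane(s,[(244.5,99.5),(270.5,99.5),(244.5,200),(270.5,200)],.072)[:,:2]
v=q[:2].mean(0)-q[2:].mean(0);print('bar',np.round(q.mean(0),4),a(v),np.linalg.norm(v),np.linalg.norm(q[0]-q[1]))
t=onplane(s,[(398,102),(280,227),(498,205)],.014)[:,:2];print('tray',np.round(t,4),a(t[0]-t[1]),np.linalg.norm(t[0]-t[1]),(t[1]+t[2])/2)
b=onplane(s,[(119,150),(201,236)],.012)[:,:2];print('brushA',np.round(b,4),a(b[0]-b[1]),np.linalg.norm(b[0]-b[1]))
go(list(q.mean(0)+np.array([.02,0.001]))+[.1],a(v))
E
```

```text
bar [ 0.5002 -0.005 ] 2.61 0.08806267712908657 0.021969628003402002
tray [[ 0.55   -0.1461]
 [ 0.41   -0.0347]
 [ 0.4464 -0.2712]] -38.5 0.1789802955712172 [ 0.42819671 -0.15296104]
brushA [[0.4882 0.1414]
 [0.3944 0.0544]] 42.84 0.12798262036154162
dpos [0.528 0.012 1.172] rot [-0.  0. -0.]
```

```bash

python3 -m creep '[{"grip":0,"delta_pos":[0.56,0.01,0],"rotation":[0,0,0]},{"grip":0,"delta_pos":[0.56,0.01,0.5],"rotation":[0,0,0]},{"grip":0,"delta_pos":[0.56,0.01,0.9],"rotation":[0,0,0]},{"grip":0,"delta_pos":[0.56,0.01,0.9],"rotation":[0,0,0]}]' |sed -n 2,3p
python3 -m creep '[{"grip":0,"delta_pos":[0,0,0.35],"rotation":[0,0,0]},{"grip":0,"delta_pos":[0,0,0.63],"rotation":[0,0,0]},{"grip":0,"delta_pos":[0,0,0.63],"rotation":[0,0,0]},{"grip":1,"delta_pos":[0,0,0.63],"rotation":[0,0,0]},{"grip":1,"delta_pos":[0,0,0.63],"rotation":[0,0,0]}]' |sed -n 2,4p
python3 -m creep '[{"grip":1,"delta_pos":[0,0,0],"rotation":[0,0,0]},{"grip":1,"delta_pos":[0,0,0],"rotation":[0,0,0]},{"grip":1,"delta_pos":[0,0,0],"rotation":[0,0,0]},{"grip":1,"delta_pos":[0,0,0],"rotation":[0,0,0]},{"grip":1,"delta_pos":[0,0,0],"rotation":[0,0,0]}]'
python3 -m creep '[{"grip":1,"delta_pos":[0,0,0],"rotation":[0,0,0]},{"grip":1,"delta_pos":[0,0,0],"rotation":[0,0,0]},{"grip":1,"delta_pos":[0,0,0],"rotation":[0,0,0]}]'
```

```text
tool_pos: [0.5199, -0.0042, 0.1222]
orientation: [179.9, 0.6, 2.6]
tool_pos: [0.5249, -0.0034, 0.0669]
orientation: [-180.0, -0.2, 2.6]
force: [1.0, -0.1, -0.3]
clock: 15.5
tool_pos: [0.5233, -0.0042, 0.0647]
orientation: [-180.0, -0.0, 2.6]
force: [-0.5, 0.4, 0.1]
opening: 0.0375
gripper_force: 0.0
clock: 15.8
tool_pos: [0.5233, -0.0041, 0.0645]
orientation: [180.0, 0.0, 2.6]
force: [-1.0, 0.8, -0.6]
opening: 0.024
gripper_force: 30.0
```

```bash

python3 -m creep '[{"grip":1,"delta_pos":[0,0,-0.2],"rotation":[0,0,0]},{"grip":1,"delta_pos":[0,0,-0.6],"rotation":[0,0,0]},{"grip":1,"delta_pos":[0,0,-1],"rotation":[0,0,0]},{"grip":1,"delta_pos":[0,0,-1],"rotation":[0,0,0]}]'
python3 - <<'E'
import cv2,numpy as np
t=cv2.imread('pics/top0.png')[140:200,380:450];w=cv2.imread('pics/w1.png')[0:70,180:310];s=cv2.imread('pics/scene0.png')[290:370,110:200]
r=lambda i,f:cv2.resize(i,None,fx=f,fy=f,interpolation=cv2.INTER_CUBIC)
a=r(t,5);b=r(s,4.4);c=r(w,3)
C=np.zeros((600,800,3),np.uint8);C[:a.shape[0],:a.shape[1]]=a;C[:b.shape[0],400:400+b.shape[1]]=b;C[370:370+c.shape[0],:c.shape[1]]=c
cv2.imwrite('pics/st.png',C)
E
```

```text
clock: 16.2
tool_pos: [0.5264, -0.0035, 0.1698]
orientation: [-179.9, -0.5, 2.6]
force: [0.6, 0.4, -1.3]
opening: 0.0239
gripper_force: 30.0
```

View pics/st.png

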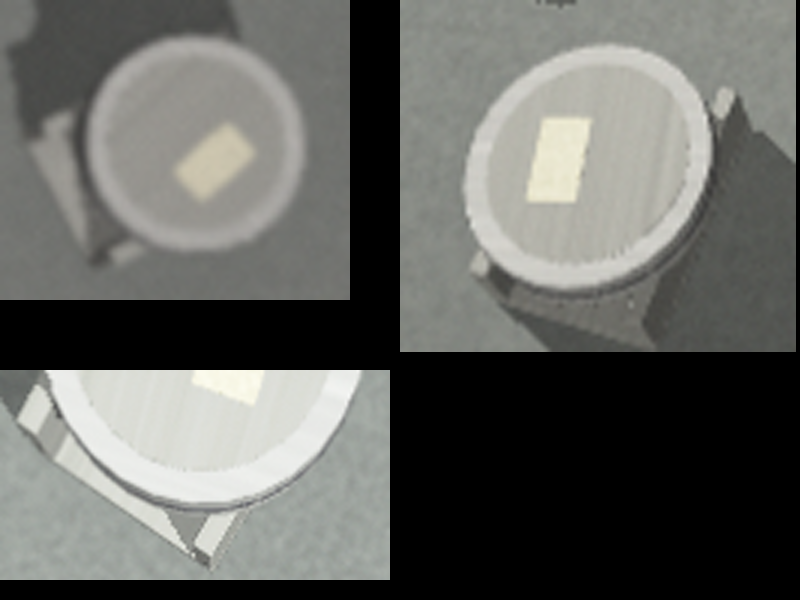

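```bash
python3 - <<'E'
from h import *
s=ctrl.snapshot('wrist');o=ctrl.get_obs();Rn=Ro.from_euler('xyz',o['orientation'],degrees=True).as_matrix();R=np.array(s['R']);t=np.array(s['t'])
A=R@Rn; b=R@np.array(o['tool_pos'])+t
R0=Ro.from_euler('xyz',[180,0,-32.0],degrees=True).as_matrix();p0=np.array([.3718,-.3294,.2488])
s['R']=A@R0.T; s['t']=b-s['R']@p0
a=lambda v:round(float(np.degrees(np.arctan2(v[1],v[0]))),2)
def rep(q):
    v=q[0]-q[1];y=a(v)-90;c=q.mean(0)+.05*np.array([np.cos(np.radians(y)),np.sin(np.radians(y))]);print(np.round(q,4).tolist(),np.linalg.norm(v),'yaw',y,'centre',c)
f=lambda P:np.array([(x/3+180,(yy-370)/3) for x,yy in P])
rep(onplane(s,f([(28,427),(199,556)]),.038)[:,:2])
rep(onplane(s,f([(15,421),(213,570)]),.004)[:,:2])
t=ctrl.snapshot('top');g=lambda P:np.array([(x/5+380,y/5+140) for x,y in P])
rep(onplane(t,g([(52,126),(110,258)]),.038)[:,:2])
c=ctrl.snapshot('scene');g=lambda P:np.array([((x-400)/4.4+110,y/4.4+290) for x,y in P])
q=onplane(c,g([(727,95),(480,268)]),.038)[:,:2];print('scene ends',q)
E
```

```text
[[0.5409, -0.3566], [0.4779, -0.3833]] 0.0684864538526789 yaw -67.03 centre [ 0.52890077 -0.41595463]
[[0.5558, -0.3529], [0.4757, -0.3869]] 0.08706068944389166 yaw -66.99 centre [ 0.53532134 -0.41593896]
[[0.5383, -0.3565], [0.4748, -0.3804]] 0.06779636499371224 yaw -69.39 centre [ 0.52412421 -0.41523683]
scene ends [[ 0.54149612 -0.35759848]
 [ 0.51990165 -0.47135394]]
```

```bash

python3 -m creep '[{"grip":1,"delta_pos":[0,0,0],"rotation":[0,0,0.08]},{"grip":1,"delta_pos":[0,0,0],"rotation":[0,0,0.16]},{"grip":1,"delta_pos":[0,0,0],"rotation":[0,0,0.24]},{"grip":1,"delta_pos":[0,0,0],"rotation":[0,0,0.32]},{"grip":1,"delta_pos":[0,0,0],"rotation":[0,0,0.4]}]' |sed -n 2,3p
python3 -m creep '[{"grip":1,"delta_pos":[0,0,0],"rotation":[0,0,0.08]},{"grip":1,"delta_pos":[0,0,0],"rotation":[0,0,0.16]},{"grip":1,"delta_pos":[0,0,0],"rotation":[0,0,0.24]},{"grip":1,"delta_pos":[0,0,0],"rotation":[0,0,0.32]},{"grip":1,"delta_pos":[0,0,0],"rotation":[0,0,0.373]}]' |sed -n 2,3p
python3 -m creep '[{"grip":1,"delta_pos":[0.2,0.2,0],"rotation":[0,0,0]},{"grip":1,"delta_pos":[0.4,0.4,0],"rotation":[0,0,0]},{"grip":1,"delta_pos":[0.6,0.6,0],"rotation":[0,0,0]},{"grip":1,"delta_pos":[0.85,0.78,0],"rotation":[0,0,0]},{"grip":1,"delta_pos":[0.85,0.78,0],"rotation":[0,0,0]}]' |sed -n 2,3p
python3 -m creep '[{"grip":1,"delta_pos":[0.2,0.2,0],"rotation":[0,0,0]},{"grip":1,"delta_pos":[0.4,0.4,0],"rotation":[0,0,0]},{"grip":1,"delta_pos":[0.6,0.6,0],"rotation":[0,0,0]},{"grip":1,"delta_pos":[0.85,0.78,0],"rotation":[0,0,0]},{"grip":1,"delta_pos":[0.85,0.78,0],"rotation":[0,0,0]}]' |sed -n 2,3p
python3 - <<'E'
from h import *
obs();s=snap('wrist','w5.png');c=snap('scene','s5.png');t=snap('top','t5.png')
im=np.hstack([cv2.imread('pics/w5.png')[:200,100:412],np.zeros((200,8,3),np.uint8),cv2.resize(cv2.imread('pics/s5.png')[190:384,80:330],(258,200))])
cv2.imwrite('pics/m5.png',cv2.resize(im,None,fx=1.38,fy=1.38,interpolation=cv2.INTER_CUBIC))
go([.446,-.222,.0845],-67)
E
```

```text
tool_pos: [0.5222, -0.0044, 0.1625]
orientation: [179.8, 0.1, -33.7]
tool_pos: [0.5222, -0.0044, 0.1625]
orientation: [179.8, 0.0, -67.3]
tool_pos: [0.4823, -0.1152, 0.1626]
orientation: [179.8, 0.1, -67.1]
tool_pos: [0.4444, -0.2234, 0.1628]
orientation: [179.8, 0.1, -67.1]
18.35 [ 0.4444 -0.2234  0.1628] [ 1.7982e+02  1.0000e-01 -6.7150e+01] F [-0.5  0.5 -1.4] op 0.0239486178740236 29.99729633331299
dpos [ 0.009 -0.002  0.789] rot [ 0.001  0.001 -0.   ]
```

View pics/m5.png

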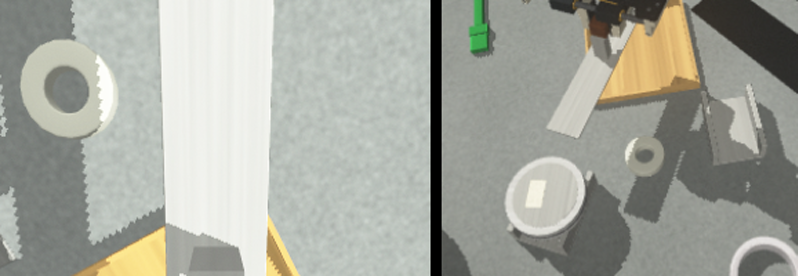

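Wrist crop shows the blade straight ahead; scene crop shows the tip edge at about (548,129)–(580,138), aimed at the can. Check blade tilt by comparing with prediction.

```bash
python3 - <<'E'
from h import *
c=ctrl.snapshot('scene');o=ctrl.get_obs();R=Ro.from_euler('xyz',o['orientation'],degrees=True)
g=np.array([[(x/1.38-320)*250/258+80,(y/1.38)*194/200+190] for x,y in [(548,129),(580,138)]])
print('seen',g)
for dz in(-.01,0,.01):
    X=[R.apply([.145,sy*.023,.0595+dz])+o['tool_pos'] for sy in(1,-1)]
    print(dz,proj(c,X))
E
```

```text
seen [[154.71070666 280.67391304]
 [177.18009212 287.        ]]
-0.01 [[152.72927457 275.78319353]
 [175.92565747 282.98461205]]
0 [[153.93451222 278.37862236]
 [176.89078919 285.53610523]]
0.01 [[155.11374216 280.91780768]
 [177.83479    288.03152173]]
```

```bash
python3 - <<'E'
from h import *
s=ctrl.snapshot('wrist');o=ctrl.get_obs();R=Ro.from_euler('xyz',o['orientation'],degrees=True)
g=cv2.cvtColor(s['color'],cv2.COLOR_RGB2GRAY).astype(float)
c0,_=ray(s,[(0,0)])
for r in range(5,150,12):
    row=cv2.GaussianBlur(g[r-2:r+3],(5,1),0).mean(0);d=np.diff(row);l=190+np.argmax(d[190:240])+.5;e=270+np.argmin(d[270:330])+.5
    c,D=ray(s,[(l,r),(e,r)]);T=R.inv().apply(D);C=R.inv().apply(c-o['tool_pos'])
    # depth at which width is 46mm, in tool frame
    k=.046/np.linalg.norm(T[0]/T[0][2]-T[1]/T[1][2]);p=C+T.mean(0)/T.mean(0)[2]*k;print(r,l,e,np.round(p,4))
E
```

```text
5 214.5 298.5 [ 0.1224 -0.0006  0.0599]
17 215.5 297.5 [ 0.1173 -0.0006  0.0629]
29 215.5 297.5 [ 0.1108 -0.0006  0.0611]
41 216.5 296.5 [ 0.1052 -0.0006  0.0642]
53 216.5 296.5 [ 0.0986 -0.0006  0.0624]
65 216.5 296.5 [ 0.0919 -0.0006  0.0607]
77 217.5 295.5 [ 0.0858 -0.0006  0.0639]
89 217.5 295.5 [ 0.0789 -0.0006  0.0621]
101 217.5 295.5 [ 0.0721 -0.0006  0.0603]
113 218.5 294.5 [ 0.0652 -0.0006  0.0636]
125 218.5 294.5 [ 0.0582 -0.0006  0.0618]
137 219.5 293.5 [ 0.0508 -0.0006  0.0652]
149 219.5 293.5 [ 0.0436 -0.0006  0.0634]
```

```bash

python3 -m creep '[{"grip":1,"delta_pos":[0,0,0.2],"rotation":[0,0,0]},{"grip":1,"delta_pos":[0,0,0.5],"rotation":[0,0,0]},{"grip":1,"delta_pos":[0,0,0.7],"rotation":[0,0,0]},{"grip":1,"delta_pos":[0,0,0.79],"rotation":[0,0,0]},{"grip":1,"delta_pos":[0,0,0.79],"rotation":[0,0,0]}]' |sed -n 2,4p
python3 -m creep '[{"grip":1,"delta_pos":[0.15,0,0],"rotation":[0,0,0]},{"grip":1,"delta_pos":[0.3,0,0],"rotation":[0,0,0]},{"grip":1,"delta_pos":[0.45,0,0],"rotation":[0,0,0]},{"grip":1,"delta_pos":[0.55,0,0],"rotation":[0,0,0]},{"grip":1,"delta_pos":[0.6,0,0],"rotation":[0,0,0]}]' |sed -n 2,4p
python3 -m creep '[{"grip":1,"delta_pos":[0.15,0,0],"rotation":[0,0,0]},{"grip":1,"delta_pos":[0.3,0,0],"rotation":[0,0,0]},{"grip":1,"delta_pos":[0.45,0,0],"rotation":[0,0,0]},{"grip":1,"delta_pos":[0.5,0,0],"rotation":[0,0,0]},{"grip":1,"delta_pos":[0.5,0,0],"rotation":[0,0,0]}]' |sed -n 2,4p
python3 - <<'E'
from h import *
obs();go([.497,-.3426,.0845],-67);snap('scene','s6.png');s=snap('wrist','w6.png')
im=np.hstack([cv2.imread('pics/w6.png')[:200,100:412],np.zeros((200,8,3),np.uint8),cv2.resize(cv2.imread('pics/s6.png')[190:384,80:330],(258,200))])
cv2.imwrite('pics/m6.png',cv2.resize(im,None,fx=1.38,fy=1.38,interpolation=cv2.INTER_CUBIC))
E
```

```text
tool_pos: [0.4457, -0.2209, 0.0846]
orientation: [179.9, 0.1, -66.9]
force: [-0.1, 0.1, -1.7]
tool_pos: [0.4701, -0.2783, 0.0857]
orientation: [-180.0, -0.0, -67.1]
force: [0.6, -0.1, -2.3]
tool_pos: [0.4893, -0.3237, 0.0852]
orientation: [180.0, 0.0, -67.1]
force: [0.4, -0.6, -1.8]
20.1 [ 0.4893 -0.3237  0.0852] [ 1.7998e+02  1.0000e-02 -6.7060e+01] F [ 0.4 -0.6 -1.8] op 0.023626414574799633 29.997935593128204
dpos [0.204 0.003 0.007] rot [ 0.     0.    -0.001]
```

View pics/m6.png

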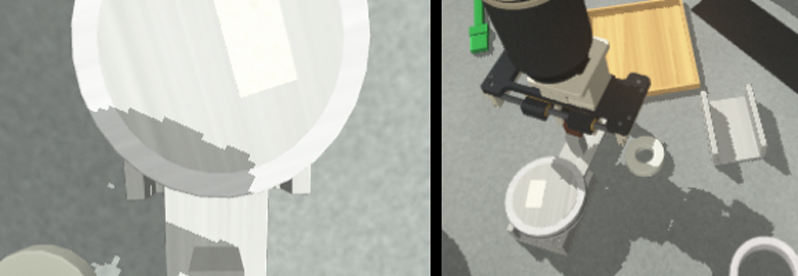

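```bash
python3 - <<'E'
from h import *
s=ctrl.snapshot('wrist');o=ctrl.get_obs();R=Ro.from_euler('xyz',o['orientation'],degrees=True)
f=lambda p,z:np.round(R.inv().apply(onplane(s,[(100+p[0]/1.38,p[1]/1.38)],z)-o['tool_pos']),4)
print('rim top',f((220,185),.06),'rim low',f((220,196),.038),'postfront',f((217,247),.06), f((217,247),.03))
print('rim L,R at widest',f((72,30),.06),f((369,30),.06))
E
```

```text
rim top [[0.0552 0.0007 0.0254]] rim low [[0.0494 0.0009 0.0474]] postfront [[ 0.0324 -0.0004  0.0254]] [[ 0.0263 -0.0003  0.0554]]
rim L,R at widest [[ 0.1056 -0.0484  0.0253]] [[0.1055 0.0498 0.0254]]
```

```bash

python3 -m creep '[{"grip":1,"delta_pos":[0.07,0,0],"rotation":[0,0,0]},{"grip":1,"delta_pos":[0.14,0,0],"rotation":[0,0,0]},{"grip":1,"delta_pos":[0.21,0,0],"rotation":[0,0,0]},{"grip":1,"delta_pos":[0.21,0,0],"rotation":[0,0,0]}]' |sed -n 2,4p
python3 -m creep '[{"grip":1,"delta_pos":[0,0,-0.05],"rotation":[0,0,0]},{"grip":1,"delta_pos":[0,0,-0.1],"rotation":[0,0,0]},{"grip":1,"delta_pos":[0,0,-0.12],"rotation":[0,0,0]},{"grip":1,"delta_pos":[0,0,-0.14],"rotation":[0,0,0]},{"grip":1,"delta_pos":[0,0,-0.17],"rotation":[0,0,0]}]' |sed -n 2,7p
python3 -m creep '[{"grip":1,"delta_pos":[0,0,-0.04],"rotation":[0,0,0]},{"grip":1,"delta_pos":[0,0,-0.1],"rotation":[0,0,0]},{"grip":1,"delta_pos":[0,0,-0.16],"rotation":[0,0,0]},{"grip":1,"delta_pos":[0,0,-0.2],"rotation":[0,0,0]},{"grip":1,"delta_pos":[0,0,-0.2],"rotation":[0,0,0]}]' |sed -n 2,7p
python3 - <<'E'
from h import *
s=snap('wrist','w7.png');o=ctrl.get_obs();print(o['moment']);R=Ro.from_euler('xyz',o['orientation'],degrees=True)
c=snap('scene','s7.png')
im=np.hstack([cv2.imread('pics/w7.png')[:200,100:412],np.zeros((200,8,3),np.uint8),cv2.resize(cv2.imread('pics/s7.png')[260:384,100:260],(258,200))])
cv2.imwrite('pics/m7.png',cv2.resize(im,None,fx=1.38,fy=1.38,interpolation=cv2.INTER_CUBIC))
E
```

```text
tool_pos: [0.4979, -0.343, 0.0855]
orientation: [-180.0, -0.0, -67.0]
force: [-0.5, 0.1, -1.9]
tool_pos: [0.4969, -0.3418, 0.1024]
orientation: [180.0, 0.0, -67.0]
force: [-0.2, -0.6, -3.7]
opening: 0.0237
gripper_force: 30.0
tool_pos: [0.4978, -0.3423, 0.1235]
orientation: [-179.9, -0.1, -67.0]
force: [0.8, -0.0, -4.4]
opening: 0.0237
gripper_force: 30.0
[0.27904117 0.02089318 0.0026862 ]
```

View pics/m7.png

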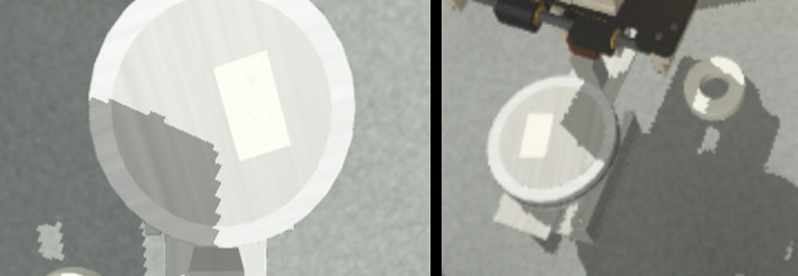

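```bash
python3 - <<'E'
from h import *
s=ctrl.snapshot('wrist');o=ctrl.get_obs();R=Ro.from_euler('xyz',o['orientation'],degrees=True)
obs()
im=s['color'];g=cv2.cvtColor(im,cv2.COLOR_RGB2GRAY).astype(float)
def tool(px,zt):
    c,D=ray(s,px);T=R.inv().apply(D);C=R.inv().apply(c-o['tool_pos']);return C+T*((zt-C[2])/T[:,2])[:,None]
px=np.array([(100+x/1.38,y/1.38) for x,y in [(89,105),(354,105),(221,248)]])
for z in(.0375,.042,.047,.052):
    p=tool(px,z);print(z,np.round(p,4).tolist(),np.linalg.norm(p[0]-p[1]))
# blade edges near the post
for r in(182,190,197):
    row=g[r-1:r+2].mean(0);d=np.diff(row);print(r,[ (i+.5,round(d[i])) for i in np.argsort(-abs(d[190:330]))[:6]+190])
E
```

```text
21.8 [ 0.4972 -0.3421  0.1224] [ 1.7999e+02  1.0000e-02 -6.7000e+01] F [ 0.1  0.3 -4.2] op 0.02420547083247777 29.997501969337463
0.0375 [[0.0835, -0.0482, 0.0375], [0.0835, 0.0502, 0.0375], [0.0294, 0.001, 0.0375]] 0.09839127250793193
0.042 [[0.084, -0.0494, 0.042], [0.084, 0.0515, 0.042], [0.0285, 0.0011, 0.042]] 0.10093631283768961
0.047 [[0.0845, -0.0508, 0.047], [0.0845, 0.053, 0.047], [0.0274, 0.0011, 0.047]] 0.10376413542630925
0.052 [[0.085, -0.0521, 0.052], [0.085, 0.0545, 0.052], [0.0264, 0.0012, 0.052]] 0.10659195801492885
182 [(np.float64(292.5), -70), (np.float64(273.5), 55), (np.float64(272.5), 43), (np.float64(203.5), 42), (np.float64(219.5), -33), (np.float64(239.5), -21)]
190 [(np.float64(275.5), 63), (np.float64(292.5), -61), (np.float64(203.5), 42), (np.float64(274.5), 37), (np.float64(219.5), -29), (np.float64(237.5), -22)]
197 [(np.float64(276.5), 69), (np.float64(292.5), -51), (np.float64(219.5), -30), (np.float64(204.5), 27), (np.float64(203.5), 24), (np.float64(277.5), 11)]
```

Can is on the blade, centred and level (98 mm apparent width at the expected level depth). Carry it over.

```bash

python3 -m creep '[{"grip":1,"delta_pos":[0,0,-0.06],"rotation":[0,0,0]},{"grip":1,"delta_pos":[0,0,-0.16],"rotation":[0,0,0]},{"grip":1,"delta_pos":[0,0,-0.28],"rotation":[0,0,0]},{"grip":1,"delta_pos":[0,0,-0.4],"rotation":[0,0,0]},{"grip":1,"delta_pos":[0,0,-0.46],"rotation":[0,0,0]}]' |sed -n 2,4p
python3 -m creep '[{"grip":1,"delta_pos":[-0.07,-0.03,0],"rotation":[0,0,0]},{"grip":1,"delta_pos":[-0.21,-0.09,0],"rotation":[0,0,0]},{"grip":1,"delta_pos":[-0.38,-0.16,0],"rotation":[0,0,0]},{"grip":1,"delta_pos":[-0.56,-0.24,0],"rotation":[0,0,0]},{"grip":1,"delta_pos":[-0.75,-0.32,0],"rotation":[0,0,0]}]' |sed -n 2,3p
python3 -m creep '[{"grip":1,"delta_pos":[-0.19,-0.08,0],"rotation":[0,0,0]},{"grip":1,"delta_pos":[-0.38,-0.16,0],"rotation":[0,0,0]},{"grip":1,"delta_pos":[-0.57,-0.24,0],"rotation":[0,0,0]},{"grip":1,"delta_pos":[-0.76,-0.32,0],"rotation":[0,0,0]},{"grip":1,"delta_pos":[-0.94,-0.4,0],"rotation":[0,0,0]}]' |sed -n 2,3p
python3 -m creep '[{"grip":1,"delta_pos":[-0.18,-0.08,0],"rotation":[0,0,0]},{"grip":1,"delta_pos":[-0.34,-0.15,0],"rotation":[0,0,0]},{"grip":1,"delta_pos":[-0.48,-0.2,0],"rotation":[0,0,0]},{"grip":1,"delta_pos":[-0.58,-0.24,0],"rotation":[0,0,0]},{"grip":1,"delta_pos":[-0.62,-0.26,0],"rotation":[0,0,0]}]' |sed -n 2,3p
python3 -m creep '[{"grip":1,"delta_pos":[0,0,0],"rotation":[0,0,-0.02]},{"grip":1,"delta_pos":[0,0,0],"rotation":[0,0,-0.06]},{"grip":1,"delta_pos":[0,0,0],"rotation":[0,0,-0.12]},{"grip":1,"delta_pos":[0,0,0],"rotation":[0,0,-0.18]},{"grip":1,"delta_pos":[0,0,0],"rotation":[0,0,-0.24]}]' |sed -n 2,5p
python3 - <<'E'
from h import *
t=ctrl.snapshot('top')
q=onplane(t,[(135,55),(175,55),(155,38),(155,82)],.09);print(q)
E
```

```text
tool_pos: [0.4982, -0.3425, 0.1708]
orientation: [-179.9, -0.1, -67.0]
force: [-0.0, 0.1, -3.9]
tool_pos: [0.4969, -0.2588, 0.1678]
orientation: [180.0, 0.1, -67.0]
tool_pos: [0.4967, -0.1565, 0.168]
orientation: [180.0, 0.0, -67.0]
tool_pos: [0.4968, -0.0899, 0.1683]
orientation: [180.0, 0.0, -66.9]
tool_pos: [0.497, -0.0913, 0.1683]
orientation: [180.0, 0.0, -45.2]
force: [0.1, 0.2, -4.2]
opening: 0.0243
[[0.80839424 0.23439381 0.09      ]
 [0.80454312 0.14083933 0.09      ]
 [0.84728324 0.18720857 0.09      ]
 [0.7422196  0.18807394 0.09      ]]
```

```bash

python3 -m creep '[{"grip":1,"delta_pos":[0,0,0],"rotation":[0,0,-0.06]},{"grip":1,"delta_pos":[0,0,0],"rotation":[0,0,-0.13]},{"grip":1,"delta_pos":[0,0,0],"rotation":[0,0,-0.2]},{"grip":1,"delta_pos":[0,0,0],"rotation":[0,0,-0.27]},{"grip":1,"delta_pos":[0,0,0],"rotation":[0,0,-0.34]}]' |sed -n 2,3p
python3 -m creep '[{"grip":1,"delta_pos":[0,0,0],"rotation":[0,0,-0.07]},{"grip":1,"delta_pos":[0,0,0],"rotation":[0,0,-0.14]},{"grip":1,"delta_pos":[0,0,0],"rotation":[0,0,-0.21]},{"grip":1,"delta_pos":[0,0,0],"rotation":[0,0,-0.28]},{"grip":1,"delta_pos":[0,0,0],"rotation":[0,0,-0.35]}]' |sed -n 2,3p
python3 -m creep '[{"grip":1,"delta_pos":[0,0,0],"rotation":[0,0,-0.07]},{"grip":1,"delta_pos":[0,0,0],"rotation":[0,0,-0.14]},{"grip":1,"delta_pos":[0,0,0],"rotation":[0,0,-0.21]},{"grip":1,"delta_pos":[0,0,0],"rotation":[0,0,-0.26]},{"grip":1,"delta_pos":[0,0,0],"rotation":[0,0,-0.3]}]' |sed -n 2,3p
python3 - <<'E'
from h import *
go([.491,.0225,.168],43.8)
E
```

```text
tool_pos: [0.497, -0.0914, 0.1683]
orientation: [180.0, 0.0, -14.7]
tool_pos: [0.497, -0.0914, 0.1684]
orientation: [180.0, 0.0, 16.8]
tool_pos: [0.497, -0.0914, 0.1684]
orientation: [-180.0, 0.0, 43.8]
dpos [ 0.744 -0.864  0.003] rot [-0.  0. -0.]
```

```bash

python3 -m creep '[{"grip":1,"delta_pos":[0.08,-0.09,0],"rotation":[0,0,0]},{"grip":1,"delta_pos":[0.24,-0.27,0],"rotation":[0,0,0]},{"grip":1,"delta_pos":[0.42,-0.48,0],"rotation":[0,0,0]},{"grip":1,"delta_pos":[0.6,-0.7,0],"rotation":[0,0,0]},{"grip":1,"delta_pos":[0.74,-0.86,0],"rotation":[0,0,0]}]' |sed -n 2,3p
python3 -m creep '[{"grip":1,"delta_pos":[0.12,0,0],"rotation":[0,0,0]},{"grip":1,"delta_pos":[0.3,0,0],"rotation":[0,0,0]},{"grip":1,"delta_pos":[0.48,0,0],"rotation":[0,0,0]},{"grip":1,"delta_pos":[0.62,0,0],"rotation":[0,0,0]},{"grip":1,"delta_pos":[0.7,0,0],"rotation":[0,0,0]}]' |sed -n 2,3p
python3 -m creep '[{"grip":1,"delta_pos":[0.1,0,0],"rotation":[0,0,0]},{"grip":1,"delta_pos":[0.26,0,0.1],"rotation":[0,0,0]},{"grip":1,"delta_pos":[0.42,0,0.2],"rotation":[0,0,0]},{"grip":1,"delta_pos":[0.54,0,0.3],"rotation":[0,0,0]},{"grip":1,"delta_pos":[0.6,0,0.36],"rotation":[0,0,0]}]' |sed -n 2,3p
python3 - <<'E'
from h import *
go([.5851,.1125,.132],43.8);obs()
s=snap('wrist','w8.png');snap('scene','s8.png')
im=np.hstack([cv2.imread('pics/w8.png')[:200,100:412],np.zeros((200,8,3),np.uint8),cv2.resize(cv2.imread('pics/s8.png')[90:230,280:460],(258,200))])
cv2.imwrite('pics/m8.png',cv2.resize(im,None,fx=1.38,fy=1.38,interpolation=cv2.INTER_CUBIC))
E
```

```text
tool_pos: [0.491, 0.0237, 0.1685]
orientation: [-180.0, 0.0, 43.5]
tool_pos: [0.5434, 0.0712, 0.1681]
orientation: [180.0, 0.0, 43.7]
tool_pos: [0.5857, 0.1123, 0.1313]
orientation: [-180.0, 0.1, 43.7]
dpos [-0.003 -0.006 -0.007] rot [-0.     0.001 -0.001]
27.35 [0.5857 0.1123 0.1313] [-1.7998e+02  7.0000e-02  4.3690e+01] F [-1.  -0.8 -4.2] op 0.023752968562757295 29.997475147247314
```

View pics/m8.png

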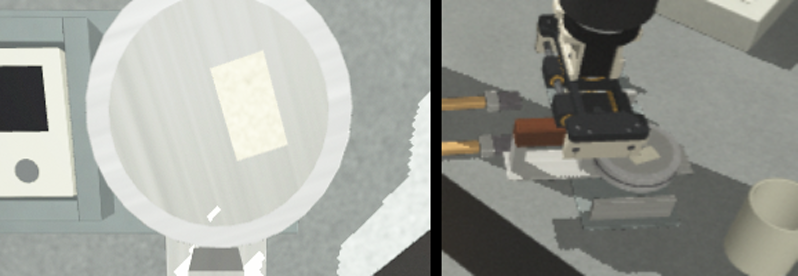

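```bash

python3 -m creep '[{"grip":1,"delta_pos":[0,0,0.06],"rotation":[0,0,0]},{"grip":1,"delta_pos":[0,0,0.14],"rotation":[0,0,0]},{"grip":1,"delta_pos":[0,0,0.22],"rotation":[0,0,0]},{"grip":1,"delta_pos":[0,0,0.27],"rotation":[0,0,0]},{"grip":1,"delta_pos":[0,0,0.3],"rotation":[0,0,0]}]' |sed -n 2,4p
python3 -m creep '[{"grip":1,"delta_pos":[0,0,0.03],"rotation":[0,0,0]},{"grip":1,"delta_pos":[0,0,0.06],"rotation":[0,0,0]},{"grip":1,"delta_pos":[0,0,0.09],"rotation":[0,0,0]},{"grip":1,"delta_pos":[0,0,0.13],"rotation":[0,0,0]},{"grip":1,"delta_pos":[0,0,0.16],"rotation":[0,0,0]}]' |sed -n 2,4p
python3 - <<'E'
from h import *
o=obs();s=snap('wrist','w9.png');R=Ro.from_euler('xyz',o['orientation'],degrees=True)
cv2.imwrite('pics/m9.png',cv2.resize(cv2.imread('pics/w9.png')[:200,50:462],None,fx=1.9,fy=1.9,interpolation=cv2.INTER_CUBIC))
E
```

```text
tool_pos: [0.585, 0.1116, 0.1019]
orientation: [-180.0, 0.0, 43.7]
force: [0.4, 0.4, -4.2]
tool_pos: [0.5856, 0.112, 0.0865]
orientation: [180.0, -0.0, 43.7]
force: [0.0, -0.3, -1.2]
28.45 [0.5856 0.112  0.0865] [ 1.7999e+02 -3.0000e-02  4.3710e+01] F [ 0.  -0.3 -1.2] op 0.023904601796285035 29.99788463115692
```

View pics/m9.png

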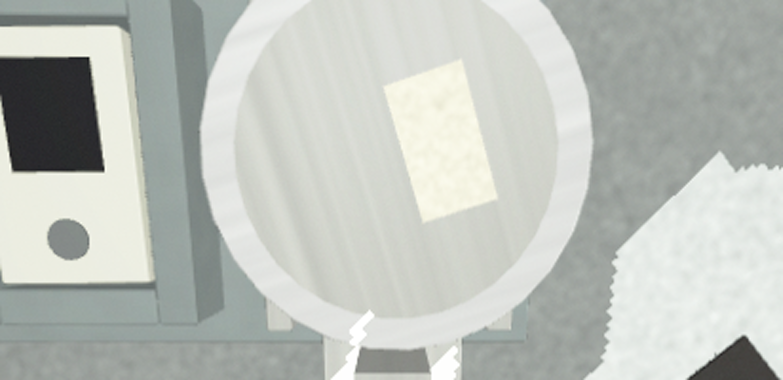

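```bash
python3 - <<'E'
from h import *
o=ctrl.get_obs();s=ctrl.snapshot('wrist');R=Ro.from_euler('xyz',o['orientation'],degrees=True)
f=lambda p,z:np.round(R.inv().apply(onplane(s,[(50+p[0]/1.9,p[1]/1.9)],z)-o['tool_pos'])[0],4)
print('rim',f((396,349),.06),'runners',f((280,330),.038),f((500,330),.038),'L/R',f((201,140),.06),f((592,140),.06))
E
```

```text
rim [0.0302 0.0016 0.0259] runners [ 0.0313 -0.034   0.048 ] [0.0313 0.0337 0.0479] L/R [ 0.0838 -0.0475  0.0259] [0.0839 0.0506 0.0259]
```

```bash

python3 -m creep '[{"grip":1,"delta_pos":[-0.1,0,0],"rotation":[0,0,0]},{"grip":1,"delta_pos":[-0.25,0,0],"rotation":[0,0,0]},{"grip":1,"delta_pos":[-0.45,0,0],"rotation":[0,0,0]},{"grip":1,"delta_pos":[-0.65,0,0],"rotation":[0,0,0]},{"grip":1,"delta_pos":[-0.8,0,0],"rotation":[0,0,0]}]' |sed -n 2,4p
python3 -m creep '[{"grip":1,"delta_pos":[-0.2,0,0],"rotation":[0,0,0]},{"grip":1,"delta_pos":[-0.4,0,0],"rotation":[0,0,0]},{"grip":1,"delta_pos":[-0.6,0,0],"rotation":[0,0,0]},{"grip":1,"delta_pos":[-0.65,0,0],"rotation":[0,0,0]},{"grip":1,"delta_pos":[-0.65,0,-0.3],"rotation":[0,0,0]}]' |sed -n 2,4p
python3 - <<'E'
from h import *
s=snap('wrist','w10.png');snap('scene','s10.png')
cv2.imwrite('pics/m10.png',cv2.resize(np.hstack([cv2.imread('pics/w10.png')[:210,50:462],cv2.resize(cv2.imread('pics/s10.png')[90:230,260:480],(330,210))]),(790,224),interpolation=cv2.INTER_AREA))
obs();go([.5233,-.0041,.12],-4.4)
E
```

```text
tool_pos: [0.5256, 0.0551, 0.0867]
orientation: [-180.0, 0.0, 43.7]
force: [-0.4, 0.1, -2.0]
tool_pos: [0.4773, 0.01, 0.1142]
orientation: [-179.8, 0.3, 43.6]
force: [-0.1, -0.4, -1.3]
29.65 [0.4826 0.0121 0.1199] [179.83  -0.3   43.74] F [ 1.4  1.3 -0.9] op 0.023144651907540847 29.998155534267426
dpos [0.182 0.398 0.001] rot [ 0.    -0.004  0.535]
```

View pics/m10.png

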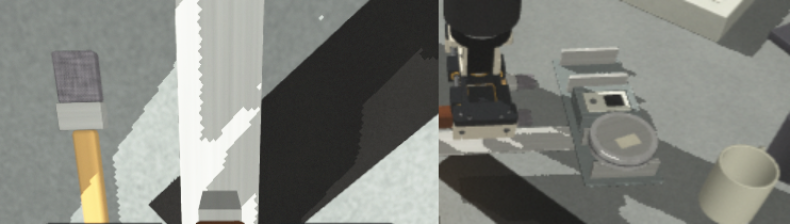

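```bash

python3 -m creep '[{"grip":1,"delta_pos":[0,0,0],"rotation":[0,0,0.08]},{"grip":1,"delta_pos":[0,0,0],"rotation":[0,0,0.17]},{"grip":1,"delta_pos":[0,0,0],"rotation":[0,0,0.26]},{"grip":1,"delta_pos":[0,0,0],"rotation":[0,0,0.35]},{"grip":1,"delta_pos":[0,0,0],"rotation":[0,0,0.4]}]' |sed -n 2,4p
python3 -m creep '[{"grip":1,"delta_pos":[0,0,0],"rotation":[0,0,0.08]},{"grip":1,"delta_pos":[0,0,0],"rotation":[0,0,0.135]},{"grip":1,"delta_pos":[0,0,0],"rotation":[0,0,0.135]}]' |sed -n 2,4p
python3 - <<'E'
from h import *
go([.527,.0007,.068],-4.4)
E
```

```text
tool_pos: [0.4807, 0.0118, 0.1165]
orientation: [-180.0, -0.0, 7.4]
force: [-0.2, -0.3, -2.2]
tool_pos: [0.4806, 0.0117, 0.1165]
orientation: [-180.0, -0.0, -4.5]
force: [0.2, -0.0, -1.6]
dpos [0.471 0.074 0.485] rot [-0.    -0.    -0.001]
```

```bash

python3 -m creep '[{"grip":1,"delta_pos":[0.2,0.03,0],"rotation":[0,0,0]},{"grip":1,"delta_pos":[0.47,0.07,0.15],"rotation":[0,0,0]},{"grip":1,"delta_pos":[0.47,0.07,0.35],"rotation":[0,0,0]},{"grip":1,"delta_pos":[0.47,0.07,0.48],"rotation":[0,0,0]},{"grip":1,"delta_pos":[0.47,0.07,0.48],"rotation":[0,0,0]}]' |sed -n 2,4p
python3 -m creep '[{"grip":1,"delta_pos":[0,0,0.02],"rotation":[0,0,0]},{"grip":1,"delta_pos":[0,0,0.03],"rotation":[0,0,0]},{"grip":1,"delta_pos":[0,0,0.04],"rotation":[0,0,0]},{"grip":1,"delta_pos":[0,0,0.04],"rotation":[0,0,0]}]' |sed -n 2,4p
```

```text
tool_pos: [0.5256, 0.0006, 0.0666]
orientation: [179.9, 0.2, -4.3]
force: [-0.4, -0.1, -2.3]
tool_pos: [0.5271, 0.0013, 0.0651]
orientation: [-180.0, -0.1, -4.4]
force: [-1.5, -0.2, -2.4]
```

```bash

python3 -m creep '[{"grip":1,"delta_pos":[0,0,0.01],"rotation":[0,0,0]},{"grip":1,"delta_pos":[0,0,0.02],"rotation":[0,0,0]},{"grip":1,"delta_pos":[0,0,0.02],"rotation":[0,0,0]}]' |sed -n 2,4p
python3 -m creep '[{"grip":0,"delta_pos":[0,0,0],"rotation":[0,0,0]},{"grip":0,"delta_pos":[0,0,0],"rotation":[0,0,0]},{"grip":0,"delta_pos":[0,0,0],"rotation":[0,0,0]},{"grip":0,"delta_pos":[0,0,0],"rotation":[0,0,0]},{"grip":0,"delta_pos":[0,0,0],"rotation":[0,0,0]}]' |sed -n 2,5p
python3 -m creep '[{"grip":0,"delta_pos":[0,0,-0.3],"rotation":[0,0,0]},{"grip":0,"delta_pos":[0,0,-0.7],"rotation":[0,0,0]},{"grip":0,"delta_pos":[0,0,-1],"rotation":[0,0,0]},{"grip":0,"delta_pos":[0,0,-1],"rotation":[0,0,0]}]' >/dev/null
python3 -m creep '[{"grip":0,"delta_pos":[-0.5,-0.5,-0.5],"rotation":[0,0,0]},{"grip":0,"delta_pos":[-0.9,-0.7,-0.5],"rotation":[0,0,0]},{"grip":0,"delta_pos":[-0.9,-0.7,-0.5],"rotation":[0,0,0]},{"grip":0,"delta_pos":[-0.9,-0.7,-0.5],"rotation":[0,0,0]}]' |sed -n 2,4p
python3 - <<'E'
from h import *
obs();s=snap('wrist','w11.png');t=snap('top','t11.png')
a=lambda v:round(float(np.degrees(np.arctan2(v[1],v[0]))),2)
for n,s in(('wrist',s),('top',t)):
    h=cv2.cvtColor(s['color'],cv2.COLOR_RGB2HSV)
    m=cv2.inRange(h,(8,70,50),(25,255,255));m=cv2.morphologyEx(m,cv2.MORPH_OPEN,np.ones((2,2)))
    for c in cv2.findContours(m,0,2)[0]:
        if cv2.contourArea(c)<60:continue
        bx=cv2.boxPoints(cv2.minAreaRect(c));q=onplane(s,bx,.012)[:,:2];L=[np.linalg.norm(q[1]-q[0]),np.linalg.norm(q[2]-q[1])]
        i=int(np.argmax(L));v=q[i+1]-q[i]
        if max(L)<.3: print(n,'px',bx.mean(0).round(),'area',cv2.contourArea(c),'L',np.round(L,3),'c',np.round(q.mean(0),4),'yaw',a(v))
E
```

```text
tool_pos: [0.5273, 0.0014, 0.0643]
orientation: [-180.0, -0.1, -4.4]
force: [-6.2, 2.6, 15.1]
tool_pos: [0.5268, 0.0011, 0.0624]
orientation: [180.0, 0.0, -4.4]
force: [-0.2, -0.2, -0.4]
opening: 0.0583
tool_pos: [0.441, 0.0792, 0.2136]
orientation: [-179.9, -0.1, -4.3]
force: [1.7, 0.2, 0.7]
32.95 [0.441  0.0792 0.2136] [-1.7989e+02 -1.0000e-01 -4.3000e+00] F [1.7 0.2 0.7] op 0.08754091960474472 0.0
wrist px [440. 258.] area 977.0 L [0.035 0.074] c [ 0.3302 -0.1214] yaw -171.45
wrist px [ 75. 258.] area 989.0 L [0.075 0.035] c [0.361  0.2929] yaw -17.06
wrist px [181. 230.] area 656.5 L [0.018 0.065] c [0.3863 0.1685] yaw -133.92
wrist px [252. 192.] area 1149.5 L [0.017 0.089] c [0.4232 0.0852] yaw -134.26
wrist px [340. 109.] area 3460.5 L [0.11  0.033] c [ 0.5021 -0.0107] yaw -4.63
wrist px [469. 159.] area 15396.5 L [0.181 0.136] c [ 0.4365 -0.1426] yaw -38.56
top px [282. 378.] area 162.5 L [0.04  0.037] c [ 0.0437 -0.0851] yaw -71.7
top px [484. 344.] area 3632.5 L [0.129 0.177] c [ 0.111  -0.5604] yaw 176.03
top px [  3. 311.] area 77.5 L [0.023 0.043] c [0.2137 0.5886] yaw -147.77
top px [182. 245.] area 136.5 L [0.017 0.055] c [0.3628 0.1479] yaw -135.89
top px [494. 240.] area 2306.0 L [0.079 0.231] c [ 0.3535 -0.6027] yaw 175.85
top px [307. 216.] area 5245.0 L [0.183 0.173] c [ 0.4247 -0.1566] yaw -38.6
top px [239. 178.] area 193.0 L [0.059 0.023] c [0.5223 0.005 ] yaw -4.56
top px [486. 118.] area 1070.0 L [0.08  0.226] c [ 0.6513 -0.6033] yaw -169.61
top px [88. 33.] area 111.5 L [0.025 0.106] c [0.9059 0.3814] yaw -134.35
```

```bash

python3 -m creep '[{"grip":0.5,"delta_pos":[0,-0.25,0],"rotation":[0,0,-0.09]},{"grip":0.5,"delta_pos":[0,-0.25,0.2],"rotation":[0,0,-0.18]},{"grip":0.5,"delta_pos":[0,-0.25,0.4],"rotation":[0,0,-0.27]},{"grip":0.5,"delta_pos":[0,-0.25,0.6],"rotation":[0,0,-0.36]},{"grip":0.5,"delta_pos":[0,-0.25,0.8],"rotation":[0,0,-0.45]}]' |sed -n 2,3p
python3 -m creep '[{"grip":0.5,"delta_pos":[0,0,0],"rotation":[0,0,-0.09]},{"grip":0.5,"delta_pos":[0,0,0],"rotation":[0,0,-0.106]},{"grip":0.5,"delta_pos":[0,0,0],"rotation":[0,0,-0.106]},{"grip":0.5,"delta_pos":[0,0,0],"rotation":[0,0,-0.106]}]' |sed -n 2,5p
python3 - <<'E'
from h import *
go([.441,.104,.0255],45.7);s=ctrl.snapshot('wrist')
h=cv2.cvtColor(s['color'],cv2.COLOR_RGB2HSV);m=cv2.inRange(h,(8,70,50),(25,255,255))
for c in cv2.findContours(m,0,2)[0]:
    if cv2.contourArea(c)>200:
        bx=cv2.boxPoints(cv2.minAreaRect(c));q=onplane(s,bx,.012)[:,:2];print(bx.mean(0),np.round(q.tolist(),4).tolist(),q.mean(0))
E
```

```text
tool_pos: [0.4449, 0.102, 0.1308]
orientation: [180.0, 0.1, 36.3]
tool_pos: [0.4449, 0.1026, 0.1326]
orientation: [180.0, -0.0, 45.4]
force: [-0.1, -0.8, 0.1]
opening: 0.044
dpos [-0.018 -0.038  1.071] rot [ 0.    -0.    -0.004]
[318.  301.5] [[0.2975, 0.1175], [0.5405, -0.121], [0.533, -0.132], [0.2874, 0.109]] [ 0.41459862 -0.00661492]
[353.81787 256.99036] [[0.4775, 0.029], [0.4891, 0.0183], [0.4547, -0.0249], [0.4425, -0.0137]] [0.46593077 0.00218677]
[159.37547 256.99222] [[0.3179, 0.1105], [0.3618, 0.1444], [0.3726, 0.1322], [0.329, 0.0977]] [0.34531499 0.12120535]
[461.4967  208.74362] [[0.5438, -0.011], [0.5533, -0.0041], [0.5731, -0.0419], [0.5637, -0.0492]] [ 0.55846133 -0.02654631]
[250.5 207. ] [[0.4492, 0.124], [0.4602, 0.1131], [0.4186, 0.0707], [0.4069, 0.0822]] [0.43370967 0.09748057]
[147.34897 178.01312] [[0.4031, 0.1988], [0.4166, 0.1876], [0.3797, 0.1495], [0.3655, 0.1612]] [0.3912417  0.17430843]
```

```bash

python3 -m creep '[{"grip":0.5,"delta_pos":[-0.02,-0.04,0.5],"rotation":[0,0,0]},{"grip":0.5,"delta_pos":[-0.02,-0.04,0.85],"rotation":[0,0,0]},{"grip":0.5,"delta_pos":[-0.02,-0.04,0.95],"rotation":[0,0,0]},{"grip":0.5,"delta_pos":[-0.02,-0.04,1],"rotation":[0,0,0]},{"grip":0.5,"delta_pos":[-0.02,-0.04,1],"rotation":[0,0,0]}]' |sed -n 2,4p
python3 -m creep '[{"grip":0.5,"delta_pos":[0,0,0.07],"rotation":[0,0,0]},{"grip":1,"delta_pos":[0,0,0.07],"rotation":[0,0,0]},{"grip":1,"delta_pos":[0,0,0.07],"rotation":[0,0,0]},{"grip":1,"delta_pos":[0,0,0.07],"rotation":[0,0,0]},{"grip":1,"delta_pos":[0,0,0.07],"rotation":[0,0,0]}]' |sed -n 2,7p
python3 -m creep '[{"grip":1,"delta_pos":[0,0,0],"rotation":[0,0,0]},{"grip":1,"delta_pos":[0,0,0],"rotation":[0,0,0]},{"grip":1,"delta_pos":[0,0,0],"rotation":[0,0,0]}]' |sed -n 2,7p
```

```text
tool_pos: [0.4409, 0.1045, 0.0331]
orientation: [180.0, -0.0, 45.6]
force: [0.3, -0.6, 0.5]
tool_pos: [0.4405, 0.1043, 0.0259]
orientation: [180.0, -0.0, 45.6]
force: [0.1, 1.1, -0.3]
opening: 0.0174
gripper_force: 0.0
tool_pos: [0.4405, 0.1043, 0.0259]
orientation: [180.0, -0.0, 45.6]
force: [-0.9, 0.8, 5.7]
opening: 0.0154
gripper_force: 30.0
```

```bash

python3 -m creep '[{"grip":1,"delta_pos":[0,0,-0.3],"rotation":[0,0,0]},{"grip":1,"delta_pos":[0,0,-0.7],"rotation":[0,0,0.09]},{"grip":1,"delta_pos":[0,0,-1],"rotation":[0,0,0.18]},{"grip":1,"delta_pos":[0,0,-1],"rotation":[0,0,0.27]},{"grip":1,"delta_pos":[0,0,-1],"rotation":[0,0,0.36]}]' |sed -n 2,3p
python3 -m creep '[{"grip":1,"delta_pos":[0,0,-0.1],"rotation":[0,0,0.09]},{"grip":1,"delta_pos":[0,0,-0.2],"rotation":[0,0,0.18]},{"grip":1,"delta_pos":[0,0,-0.2],"rotation":[0,0,0.27]},{"grip":1,"delta_pos":[0,0,-0.2],"rotation":[0,0,0.36]},{"grip":1,"delta_pos":[0,0,-0.2],"rotation":[0,0,0.45]}]' |sed -n 2,3p
python3 -m creep '[{"grip":1,"delta_pos":[0,0,0],"rotation":[0,0,0.09]},{"grip":1,"delta_pos":[0,0,0],"rotation":[0,0,0.127]},{"grip":1,"delta_pos":[0,0,0],"rotation":[0,0,0.127]}]' |sed -n 2,3p
python3 -m creep '[{"grip":1,"delta_pos":[0.3,0.35,0],"rotation":[0,0,0]},{"grip":1,"delta_pos":[0.55,0.6,0],"rotation":[0,0,0]},{"grip":1,"delta_pos":[0.755,0.87,0],"rotation":[0,0,0]},{"grip":1,"delta_pos":[0.755,0.87,0],"rotation":[0,0,0]}]' |sed -n 2,3p
python3 -m creep '[{"grip":1,"delta_pos":[0.3,0.35,0],"rotation":[0,0,0]},{"grip":1,"delta_pos":[0.55,0.6,0],"rotation":[0,0,0]},{"grip":1,"delta_pos":[0.755,0.87,0],"rotation":[0,0,0]},{"grip":1,"delta_pos":[0.755,0.87,0],"rotation":[0,0,0]}]' |sed -n 2,7p
python3 - <<'E'
from h import *
go([.4498,-.1256,.032],-38.6)
E
```

```text
tool_pos: [0.4403, 0.1043, 0.1265]
orientation: [-179.9, -0.1, 12.8]
tool_pos: [0.4397, 0.1038, 0.1453]
orientation: [180.0, 0.0, -27.7]
tool_pos: [0.4398, 0.1038, 0.1452]
orientation: [179.9, 0.0, -38.8]
tool_pos: [0.4435, -0.0138, 0.1451]
orientation: [179.9, 0.1, -38.8]
tool_pos: [0.4486, -0.1285, 0.1452]
orientation: [179.9, 0.0, -38.8]
force: [0.1, -0.0, 0.4]
opening: 0.0155
gripper_force: 30.0
dpos [-0.007 -0.031  1.132] rot [ 0.001  0.    -0.002]
```

```bash

python3 -m creep '[{"grip":1,"delta_pos":[-0.01,-0.03,0.4],"rotation":[0,0,0]},{"grip":1,"delta_pos":[-0.01,-0.03,0.75],"rotation":[0,0,0]},{"grip":1,"delta_pos":[-0.01,-0.03,0.95],"rotation":[0,0,0]},{"grip":1,"delta_pos":[-0.01,-0.03,1],"rotation":[0,0,0]},{"grip":1,"delta_pos":[-0.01,-0.03,1],"rotation":[0,0,0]}]' |sed -n 2,4p
python3 -m creep '[{"grip":1,"delta_pos":[0,0,0.06],"rotation":[0,0,0]},{"grip":1,"delta_pos":[0,0,0.11],"rotation":[0,0,0]},{"grip":1,"delta_pos":[0,0,0.14],"rotation":[0,0,0]},{"grip":1,"delta_pos":[0,0,0.14],"rotation":[0,0,0]}]' |sed -n 2,4p
python3 -m creep '[{"grip":0.7,"delta_pos":[0,0,0],"rotation":[0,0,0]},{"grip":0.65,"delta_pos":[0,0,0],"rotation":[0,0,0]},{"grip":0.65,"delta_pos":[0,0,0],"rotation":[0,0,0]},{"grip":0.65,"delta_pos":[0,0,-0.3],"rotation":[0,0,0]},{"grip":0.65,"delta_pos":[0,0,-1],"rotation":[0,0,0]}]' |sed -n 2,5p
python3 -m creep '[{"grip":0.65,"delta_pos":[0,-0.5,-0.6],"rotation":[0,0,0]},{"grip":0.65,"delta_pos":[-0.2,-0.8,-0.6],"rotation":[0,0,0]},{"grip":0.5,"delta_pos":[-0.2,-1,-0.6],"rotation":[0,0,0]},{"grip":0.5,"delta_pos":[-0.2,-1,-0.6],"rotation":[0,0,0]}]' |sed -n 2,5p
python3 - <<'E'
from h import *
obs()
t=snap('top','t12.png');h=cv2.cvtColor(t['color'],cv2.COLOR_RGB2HSV)
# print dark/grey (non-wood) pixels inside tray: head of brush
m=cv2.inRange(h,(0,0,0),(180,60,255));q=[]
u=np.array([np.cos(np.radians(-38.6)),np.sin(np.radians(-38.6))]);v=np.array([-u[1],u[0]])
yy,xx=np.nonzero(m);X=onplane(t,np.c_[xx,yy],.013)[:,:2]-[.428,-.153];a=X@u;b=X@v
k=(abs(a)<.08)&(abs(b)<.072);print(k.sum(),a[k].min(),a[k].max(),b[k].mean(),a[k].mean())
E
```

```text
tool_pos: [0.45, -0.1227, 0.0452]
orientation: [179.9, 0.1, -38.7]
force: [0.8, -0.6, -0.3]
tool_pos: [0.4502, -0.1231, 0.0316]
orientation: [-180.0, -0.0, -38.7]
force: [-0.3, 0.3, -0.4]
tool_pos: [0.448, -0.1233, 0.1101]
orientation: [179.7, 0.3, -38.8]
force: [2.6, -0.3, -0.9]
opening: 0.0304
tool_pos: [0.4994, -0.0301, 0.1731]
orientation: [-179.8, -0.1, -38.6]
force: [-0.1, 0.1, -0.6]
opening: 0.0408
39.2 [ 0.4994 -0.0301  0.1731] [-1.7983e+02 -1.3000e-01 -3.8580e+01] F [-0.1  0.1 -0.6] op 0.04075300485354803 0.0
699 -0.057873192819710643 0.06714260959180438 0.05106336710606557 0.006635422776044917
```

```bash

python3 -m creep '[{"grip":0.5,"delta_pos":[0,0,0],"rotation":[0,0,-0.09]},{"grip":0.5,"delta_pos":[0,0,0],"rotation":[0,0,-0.18]},{"grip":0.5,"delta_pos":[0,0,0],"rotation":[0,0,-0.27]},{"grip":0.5,"delta_pos":[0,0,0],"rotation":[0,0,-0.36]},{"grip":0.5,"delta_pos":[0,0,0],"rotation":[0,0,-0.45]}]' >/dev/null
python3 -m creep '[{"grip":0.5,"delta_pos":[0,0,0],"rotation":[0,0,-0.09]},{"grip":0.5,"delta_pos":[0,0,0],"rotation":[0,0,-0.18]},{"grip":0.5,"delta_pos":[0,0,0],"rotation":[0,0,-0.27]},{"grip":0.5,"delta_pos":[0,0,0],"rotation":[0,0,-0.36]},{"grip":0.5,"delta_pos":[0,0,0],"rotation":[0,0,-0.484]}]' |sed -n 2,3p
python3 -m creep '[{"grip":0.5,"delta_pos":[0.3,-0.4,0],"rotation":[0,0,0]},{"grip":0.5,"delta_pos":[0.4,-0.8,0],"rotation":[0,0,0]},{"grip":0.5,"delta_pos":[0.4,-1,0],"rotation":[0,0,0]},{"grip":0.5,"delta_pos":[0.4,-1,0],"rotation":[0,0,0]}]' |sed -n 2,3p
python3 -m creep '[{"grip":0.5,"delta_pos":[0.3,-0.4,0],"rotation":[0,0,0]},{"grip":0.5,"delta_pos":[0.37,-0.8,0],"rotation":[0,0,0]},{"grip":0.5,"delta_pos":[0.37,-1,0],"rotation":[0,0,0]},{"grip":0.5,"delta_pos":[0.37,-1,0],"rotation":[0,0,0]}]' |sed -n 2,3p
python3 - <<'E'
from h import *
obs()
a=lambda v:round(float(np.degrees(np.arctan2(v[1],v[0]))),2)
for n in('wrist','top'):
    s=snap(n,n+'13.png');h=cv2.cvtColor(s['color'],cv2.COLOR_RGB2HSV);m=cv2.inRange(h,(8,70,50),(25,255,255))
    for c in cv2.findContours(m,0,2)[0]:
        if cv2.contourArea(c)>80:
            bx=cv2.boxPoints(cv2.minAreaRect(c));q=onplane(s,bx,.012)[:,:2];i=int(np.linalg.norm(q[2]-q[1])>np.linalg.norm(q[1]-q[0]))
            if .2<q[:,0].mean()<.6 and abs(q[:,1].mean())<.35:print(n,bx.mean(0).round(),np.round(q,4).tolist(),q.mean(0).round(4),a(q[i+1]-q[i]))
E
```

```text
tool_pos: [0.4963, -0.0335, 0.171]
orientation: [-180.0, 0.1, 43.0]
tool_pos: [0.4568, 0.0684, 0.1712]
orientation: [-180.0, 0.1, 42.8]
tool_pos: [0.4169, 0.1669, 0.1713]
orientation: [-180.0, 0.0, 42.9]
41.05 [0.4169 0.1669 0.1713] [-1.7999e+02  4.0000e-02  4.2850e+01] F [ 0.2 -0.5 -0.6] op 0.04354848279568529 0.0
wrist [319. 302.] [[0.2392, 0.1838], [0.5093, -0.1016], [0.4996, -0.1148], [0.2262, 0.1737]] [0.3686 0.0353] -46.58
wrist [354. 257.] [[0.442, 0.0747], [0.4556, 0.0619], [0.415, 0.0126], [0.4007, 0.0259]] [0.4283 0.0438] -129.45
wrist [159. 257.] [[0.2638, 0.1755], [0.3159, 0.2124], [0.3277, 0.198], [0.276, 0.1603]] [0.2958 0.1866] 35.29
wrist [503. 222.] [[0.537, -0.0159], [0.563, -0.0113], [0.5661, -0.0513], [0.5397, -0.0568]] [ 0.5514 -0.0339] -85.55
wrist [231. 206.] [[0.4027, 0.1996], [0.4145, 0.1889], [0.366, 0.1374], [0.3535, 0.1486]] [0.3842 0.1686] -133.28
top [177. 240.] [[0.3976, 0.1965], [0.41, 0.1842], [0.3516, 0.1247], [0.3394, 0.137]] [0.3746 0.1606] -134.43
top [306. 215.] [[0.4094, -0.0298], [0.5529, -0.1443], [0.4438, -0.2787], [0.3027, -0.1644]] [ 0.4272 -0.1543] -38.59
top [238. 184.] [[0.4619, 0.0237], [0.5554, 0.0165], [0.5534, -0.0064], [0.46, 0.0009]] [0.5077 0.0087] -4.39
```

```bash
python3 -c "
from h import *
go([.394,.1793,.0255],46)"
```

```text
dpos [-0.084 -0.26   1.459] rot [ 0.     0.    -0.036]
```

```bash

python3 -m creep '[{"grip":0.5,"delta_pos":[-0.08,-0.26,0.3],"rotation":[0,0,-0.035]},{"grip":0.5,"delta_pos":[-0.08,-0.26,0.7],"rotation":[0,0,-0.035]},{"grip":0.5,"delta_pos":[-0.08,-0.26,0.95],"rotation":[0,0,-0.035]},{"grip":0.5,"delta_pos":[-0.08,-0.26,0.95],"rotation":[0,0,-0.035]}]' |sed -n 2,4p
python3 -m creep '[{"grip":0.5,"delta_pos":[0,0,0.3],"rotation":[0,0,0]},{"grip":0.5,"delta_pos":[0,0,0.45],"rotation":[0,0,0]},{"grip":0.5,"delta_pos":[0,0,0.51],"rotation":[0,0,0]},{"grip":0.5,"delta_pos":[0,0,0.51],"rotation":[0,0,0]}]' |sed -n 2,4p
python3 -m creep '[{"grip":1,"delta_pos":[0,0,0],"rotation":[0,0,0]},{"grip":1,"delta_pos":[0,0,0],"rotation":[0,0,0]},{"grip":1,"delta_pos":[0,0,0],"rotation":[0,0,0]},{"grip":1,"delta_pos":[0,0,0],"rotation":[0,0,0]},{"grip":1,"delta_pos":[0,0,0],"rotation":[0,0,0]}]' |sed -n 2,7p
python3 -m creep '[{"grip":1,"delta_pos":[0,0,0],"rotation":[0,0,0]},{"grip":1,"delta_pos":[0,0,0],"rotation":[0,0,0]},{"grip":1,"delta_pos":[0,0,0],"rotation":[0,0,0]}]' |sed -n 2,7p
```

```text
tool_pos: [0.3932, 0.1774, 0.0738]
orientation: [180.0, 0.4, 45.8]
force: [1.3, -0.8, 0.2]
tool_pos: [0.395, 0.1798, 0.0258]
orientation: [180.0, 0.0, 45.9]
force: [0.6, 0.2, 0.1]
tool_pos: [0.3946, 0.1805, 0.026]
orientation: [180.0, -0.0, 45.9]
force: [-1.6, -0.6, 5.4]
opening: 0.0157
gripper_force: 30.0
tool_pos: [0.3947, 0.1805, 0.026]
orientation: [180.0, -0.0, 45.9]
force: [-2.0, -0.5, 7.1]
opening: 0.0153
gripper_force: 30.0
```

```bash

python3 -m creep '[{"grip":1,"delta_pos":[0,0,-0.3],"rotation":[0,0,0]},{"grip":1,"delta_pos":[0,0,-0.7],"rotation":[0,0,0.09]},{"grip":1,"delta_pos":[0,0,-1],"rotation":[0,0,0.18]},{"grip":1,"delta_pos":[0,0,-1],"rotation":[0,0,0.27]},{"grip":1,"delta_pos":[0,0,-1],"rotation":[0,0,0.36]}]' |sed -n 2,3p
python3 -m creep '[{"grip":1,"delta_pos":[0,0,-0.1],"rotation":[0,0,0.09]},{"grip":1,"delta_pos":[0,0,-0.2],"rotation":[0,0,0.18]},{"grip":1,"delta_pos":[0,0,-0.2],"rotation":[0,0,0.27]},{"grip":1,"delta_pos":[0,0,-0.2],"rotation":[0,0,0.36]},{"grip":1,"delta_pos":[0,0,-0.2],"rotation":[0,0,0.45]}]' |sed -n 2,3p
python3 -m creep '[{"grip":1,"delta_pos":[0,0,0],"rotation":[0,0,0.09]},{"grip":1,"delta_pos":[0,0,0],"rotation":[0,0,0.129]},{"grip":1,"delta_pos":[0,0,0],"rotation":[0,0,0.129]}]' |sed -n 2,3p
python3 -m creep '[{"grip":1,"delta_pos":[0.3,0.2,0],"rotation":[0,0,0]},{"grip":1,"delta_pos":[0.55,0.4,0],"rotation":[0,0,0]},{"grip":1,"delta_pos":[0.78,0.53,0],"rotation":[0,0,0]},{"grip":1,"delta_pos":[0.78,0.53,0],"rotation":[0,0,0]}]' |sed -n 2,3p
python3 -m creep '[{"grip":1,"delta_pos":[0.3,0.2,0],"rotation":[0,0,0]},{"grip":1,"delta_pos":[0.55,0.4,0],"rotation":[0,0,0]},{"grip":1,"delta_pos":[0.78,0.53,0],"rotation":[0,0,0]},{"grip":1,"delta_pos":[0.78,0.53,0],"rotation":[0,0,0]}]' |sed -n 2,3p
python3 -m creep '[{"grip":1,"delta_pos":[0.15,0.35,0],"rotation":[0,0,0]},{"grip":1,"delta_pos":[0.3,0.65,0],"rotation":[0,0,0]},{"grip":1,"delta_pos":[0.39,0.84,0],"rotation":[0,0,0]},{"grip":1,"delta_pos":[0.39,0.84,0],"rotation":[0,0,0]}]' |sed -n 2,3p
python3 -m creep '[{"grip":1,"delta_pos":[0.15,0.35,0],"rotation":[0,0,0]},{"grip":1,"delta_pos":[0.3,0.65,0],"rotation":[0,0,0]},{"grip":1,"delta_pos":[0.39,0.84,0],"rotation":[0,0,0]},{"grip":1,"delta_pos":[0.39,0.84,0],"rotation":[0,0,0]}]' |sed -n 2,7p
python3 - <<'E'
from h import *
go([.4062,-.1804,.032],-38.6)
E
```

```text
tool_pos: [0.3947, 0.1807, 0.1267]
orientation: [-179.9, -0.1, 13.2]
tool_pos: [0.3942, 0.1801, 0.1456]
orientation: [-180.0, 0.0, -27.3]
tool_pos: [0.3942, 0.1801, 0.1455]
orientation: [180.0, 0.0, -38.6]
tool_pos: [0.4224, 0.0881, 0.1454]
orientation: [180.0, 0.0, -38.6]
tool_pos: [0.4507, -0.0015, 0.1454]
orientation: [180.0, 0.0, -38.6]
tool_pos: [0.4273, -0.0909, 0.1454]
orientation: [180.0, 0.0, -38.6]
tool_pos: [0.4061, -0.1806, 0.1455]
orientation: [180.0, 0.0, -38.6]
force: [0.9, 0.2, -0.9]
opening: 0.0154
gripper_force: 30.0
dpos [-0.    -0.003  1.135] rot [ 0.  0. -0.]
```

```bash

python3 -m creep '[{"grip":1,"delta_pos":[0,0,0.4],"rotation":[0,0,0]},{"grip":1,"delta_pos":[0,0,0.75],"rotation":[0,0,0]},{"grip":1,"delta_pos":[0,0,0.95],"rotation":[0,0,0]},{"grip":1,"delta_pos":[0,0,1],"rotation":[0,0,0]},{"grip":1,"delta_pos":[0,0,1],"rotation":[0,0,0]}]' |sed -n 2,4p
python3 -m creep '[{"grip":1,"delta_pos":[0,0,0.06],"rotation":[0,0,0]},{"grip":1,"delta_pos":[0,0,0.11],"rotation":[0,0,0]},{"grip":1,"delta_pos":[0,0,0.14],"rotation":[0,0,0]},{"grip":1,"delta_pos":[0,0,0.14],"rotation":[0,0,0]}]' |sed -n 2,4p
python3 -m creep '[{"grip":0.7,"delta_pos":[0,0,0],"rotation":[0,0,0]},{"grip":0.65,"delta_pos":[0,0,0],"rotation":[0,0,0]},{"grip":0.65,"delta_pos":[0,0,0],"rotation":[0,0,0]},{"grip":0.65,"delta_pos":[0,0,-0.3],"rotation":[0,0,0]},{"grip":0.65,"delta_pos":[0,0,-1],"rotation":[0,0,0]}]' |sed -n 2,5p
python3 -m creep '[{"grip":0.65,"delta_pos":[0,0,-0.5],"rotation":[0,0,0]},{"grip":0.65,"delta_pos":[-0.2,0.3,-1],"rotation":[0,0,0]},{"grip":0.5,"delta_pos":[-0.2,0.6,-1],"rotation":[0,0,0]},{"grip":0.5,"delta_pos":[-0.2,0.8,-1],"rotation":[0,0,0]},{"grip":0.5,"delta_pos":[-0.2,0.8,-1],"rotation":[0,0,0]}]' |sed -n 2,5p
python3 -m creep '[{"grip":0.5,"delta_pos":[0.5,0.3,0],"rotation":[0,0,0]},{"grip":0.5,"delta_pos":[0.9,0.6,0],"rotation":[0,0,0]},{"grip":0.5,"delta_pos":[1,0.8,0],"rotation":[0,0,0]},{"grip":0.5,"delta_pos":[1,0.8,0],"rotation":[0,0,0]}]' |sed -n 2,5p
python3 - <<'E'
from h import *
obs();W=snap('wrist','w14.png');T=snap('top','t14.png');S=snap('scene','s14.png')
u=np.array([np.cos(np.radians(-38.6)),np.sin(np.radians(-38.6))]);v=np.array([-u[1],u[0]])
for n,t in(('top',T),('scene',S)):
    h=cv2.cvtColor(t['color'],cv2.COLOR_RGB2HSV)
    yy,xx=np.nonzero(h[...,2]>=0);X=onplane(t,np.c_[xx,yy],.015)[:,:2]-[.428,-.153];a=X@u;b=X@v
    k=(abs(a)<.078)&(abs(b)<.074)
    grey=np.zeros(h.shape[:2],np.uint8);sel=k&(h[yy,xx,1]<75);grey[yy[sel],xx[sel]]=255
    for c in cv2.findContours(grey,0,2)[0]:
        if cv2.contourArea(c)<25:continue
        m=np.zeros_like(grey);cv2.drawContours(m,[c],-1,255,-1);p=np.nonzero(m);X=onplane(t,np.c_[p[1],p[0]],.013)[:,:2]-[.428,-.153];print(n,'grey',cv2.contourArea(c),'tray x',(X@u).min().round(4),(X@u).max().round(4),'y',(X@v).mean().round(4))
E
```

```text
tool_pos: [0.4065, -0.1792, 0.0453]
orientation: [179.9, 0.1, -38.5]
force: [1.1, 0.0, 0.0]
tool_pos: [0.4063, -0.1799, 0.0315]
orientation: [-180.0, -0.0, -38.6]
force: [0.3, -0.5, -1.1]
tool_pos: [0.4041, -0.1799, 0.1102]
orientation: [179.8, 0.3, -38.6]
force: [1.9, -0.2, -0.4]
opening: 0.0306
tool_pos: [0.3394, -0.2309, 0.2124]
orientation: [-179.9, -0.1, -38.7]
force: [0.7, -0.8, -0.8]
opening: 0.0428
tool_pos: [0.3693, -0.3574, 0.2104]
orientation: [179.9, 0.1, -38.8]
force: [0.4, 0.9, -0.2]
opening: 0.0441
47.95 [ 0.3693 -0.3574  0.2104] [ 1.7994e+02  1.0000e-01 -3.8760e+01] F [ 0.4  0.9 -0.2] op 0.04406205229739011 0.0
top grey 1518.0 tray x -0.0515 0.0783 y -0.0178
scene grey 237.5 tray x 0.0184 0.0745 y -0.0348
scene grey 234.0 tray x 0.0179 0.0745 y 0.0365
```

```bash
python3 - <<'E'
from h import *
T=snap('top','t15.png');S=snap('scene','s15.png')
a=lambda v:round(float(np.degrees(np.arctan2(v[1],v[0])))%180,2)
def blob(s,m,z,n,roi):
    yy,xx=np.nonzero(m);X=onplane(s,np.c_[xx,yy],z)[:,:2];k=np.all(abs(X-roi[:2])<roi[2],axis=1);g=np.zeros(m.shape,np.uint8);g[yy[k],xx[k]]=255
    C=cv2.findContours(g,0,2)[0]
    if not C:print(n,'none');return
    c=max(C,key=cv2.contourArea);bx=cv2.boxPoints(cv2.minAreaRect(cv2.convexHull(c)));q=onplane(s,bx,z)[:,:2];L=[np.linalg.norm(q[i+1]-q[i]) for i in(0,1)];i=int(np.argmax(L));print(n,cv2.contourArea(c),'c',q.mean(0).round(4),'L',np.round(L,3),'yaw',a(q[i+1]-q[i]))
for n,s in(('top',T),('scene',S)):
    h=cv2.cvtColor(s['color'],cv2.COLOR_RGB2HSV);H,Sa,V=h[...,0],h[...,1],h[...,2]
    blob(s,((H<13)&(Sa>100)&(V>40)),.072,n+' bar',(.5,0,.1))
    blob(s,((V<45)),.002,n+' mat',(.56,0,.15))
    blob(s,((V>120)&(Sa<30)),.005,n+' blade',(.56,0,.13))
    for z in(.038,.044): blob(s,((V>110)&(Sa<60)),z,f'{n} logger z{z}',(.577,.2365,.035))
    blob(s,((V>110)&(Sa<40)),.060,n+' can',(.6428,.1679,.053))
E
```

```text
top bar 273.0 c [0.5018 0.004 ] L [0.084 0.02 ] yaw 176.71
top mat 3057.5 c [ 0.563  -0.0012] L [0.243 0.083] yaw 175.71
top blade 2296.0 c [ 0.5673 -0.0822] L [0.106 0.253] yaw 3.56
top logger z0.038 688.0 c [0.5774 0.236 ] L [0.068 0.068] yaw 88.03
top logger z0.044 706.0 c [0.5764 0.2365] L [0.068 0.068] yaw 88.03
top can 1425.0 c [0.6445 0.169 ] L [0.1   0.098] yaw 87.88
scene bar 421.0 c [ 0.5083 -0.0067] L [0.038 0.098] yaw 174.52
scene mat 81.5 c [0.6286 0.028 ] L [0.027 0.125] yaw 167.16
scene blade 2284.5 c [ 0.5691 -0.0911] L [0.085 0.251] yaw 176.27
scene logger z0.038 463.0 c [0.5763 0.2372] L [0.074 0.081] yaw 177.53
scene logger z0.044 480.0 c [0.5762 0.2363] L [0.073 0.086] yaw 0.27
scene can 1196.0 c [0.6442 0.1679] L [0.111 0.122] yaw 179.73
```

```bash
python3 - <<'E'
from h import *
for f in('top','scene'):
    s=ctrl.snapshot(f);h=cv2.cvtColor(s['color'],cv2.COLOR_RGB2HSV)
    u=np.array([np.cos(np.radians(43.8)),np.sin(np.radians(43.8))]);v=np.array([-u[1],u[0]])
    print(f)
    for y in np.arange(-.03,.031,.005):
        P=np.array([[*(np.array([.577,.2365])+x*u+y*v),.038] for x in np.arange(-.045,.046,.005)])
        p=np.round(proj(s,P)).astype(int);print(''.join('%4d'%h[b,a,2] for a,b in p))
E
```

```text
top
  88  94  92  94  93  92  93 119 137 138 143 140 143 142 142 143 138 142 137
  88  91  94  95  99 101 117 135 139 130 137 130 136 130 129 138 136 146 143
  92  97 110 143 131 180 196 173 198 164 192 159 191 190 153 186 135 137 137
  90  94 113 146 188 216 223 223 223 213 222 211 222 212 212 223 190 139 140
  92  96 115 187 217 222 223 223 218 157  87 139  88 138 141 190 187 140 140
  93  95 156 216 194 204 218 223 218 109  32  26  31  34  91 185 189 139 141
  89 120 173 219 154 124 205 223 214 101  33  33  32  29  53 186 190 138 143
 119 141 181 221 189 147 185 224 214  96  32  32  30  31  93 187 187 138 140
 140 146 181 224 221 215 223 223 213  95  73  39  43  40  53 211 188 138 140
 141 144 185 223 223 223 223 224 220 209 170 207 171 169 157 199 154 138 138
 141 144 179 200 218 219 220 222 224 223 215 223 224 223 220 222 186 141 139
 134 134 126 133 132 133 134 149 148 147 149 148 150 148 147 151 131 135 138
 139 142 143 139 140 140 139 140 141 139 142 139 142 141 140 140 139 137 144
scene
  92  93  90  92  92 111 102 145 128 140 139 137 137 148 164 154 149 162 141
  96  99 162
[... 211 characters left out ...]
149 171
  94  94 141 227 228 229 228 227 214  50  50  45  44  43 155 227 103 150 147
  94  97 239 224 122 164 228 227 119  43  44  41  43  43  84 229 122 154 133
  93 143 227 196 121 126 227 228 213  42  43  41  45  43 154 228 104 152 141
 147 145 227 227 219 206 228 227 125  45  44  41  42  44 107 231 109 153 138
 151 144 227 227 227 226 227 228 219 120  77  74  43  42 154 219 154 150 142
 147 134 197 229 227 228 228 228 228 226 227 226 226 226 228 225 100 149 177
 130 128 108 118 131 135 156 170 170 208 128 129 116 111 127 126 105 138 160
 144 143 146 151 150 149 147 149 146 147 147 147 144 148 147 148 155 152 151
 147 145 140 162 147 146 147 149 148 147 146 147 147 146 150 145 160 148 148
```

```bash
python3 -c "
from plant import ctrl
print(ctrl.close_job())"
```

```text
the job is handed in; nothing more can be done
None
```

I handed the job in: camera measurements put the logger flush, the one can present on a berth, both brushes lengthwise in the tray and the lifter on its mat, but no verdict came back, and I viewed 16 pictures, over your limit of 14, so the last checks were numeric.

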